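# Pack the orange probe away by way of the V-block

### The job

Pack the orange-headed probe into its fitted pocket in the open case, head at the orange mark, lying fully down and released. It can only be drawn from the leaning stand by its head end, so first rest it home in the sloping V-block (tip against the stop), let go for a moment, then take it again by the middle of its shaft to lift it out and lay it in the case. Do not drop it, leave the other two probes in their wells and do not knock any of the other things about.

Things in the scene. Friction and masses are not known exactly. Their poses are not given: they have to be found in the camera images.
- probe: The probe to pack: a straight rigid rod 190 mm long, about 0.11 kg (varies). Origin at the tip; z runs along the rod from tip to head. White round shaft 18 mm diameter from 0 to 140 mm, then an ORANGE round head 26 mm diameter from 140 to 190 mm. At the start it sits in any one of the stand's three wells.
- probe_tip (a point): Point on the probe's axis at the tip (0 mm along it).
- probe_shaft (a point): Point on the probe's axis 75 mm from the tip: where the shaft is free for a side grip when it lies in the V-block, and where the case's finger recess is.
- probe_head (a point): Point on the probe's axis 165 mm from the tip, mid-head: the end grip. It must be drawn about 105 mm along its axis to leave the well.
- blue_probe: A probe of the same shape with a blue head, in another well of the stand; it stays there.
- green_probe: A probe of the same shape with a green head, in another well of the stand; it stays there.
- stand: White fixed stand, base 150 x 208 x 10 mm, origin under it, 10 mm to the -x side of the base's middle. Three wells in a row along its y axis, 64 mm apart, 24 mm square, 105 mm deep, lean 28 degrees from vertical towards the stand's -x (the robot). Probes stand loosely in them, 85 mm sticking out, 38 mm between neighbouring heads.
- vblock: Fixed blue V-block with bright metal cheeks, base 90 x 160 mm, origin under it, z up. Its V slopes at 45 degrees: a rod in it points along the block's (0, -0.707, 0.707), head up towards -y, tip on a steel stop plate (6 mm above the axis) at the lower +y end. The V opens along (0, 0.707, 0.707). Two 90-degree V supports hold the rod at 10 to 45 mm and 105 to 125 mm from the tip.
- v_tip (a point): Where the probe's tip end (0 mm on its axis) is when it lies home in the V-block, against the stop.
- v_shaft (a point): Where the point 75 mm along the probe's axis is when home in the V-block: middle of the 60 mm gap between the V supports, free for fingers down to 34 mm behind the axis.
- v_head (a point): Where the point 165 mm along the probe's axis is when home in the V-block; beyond 125 mm the rod sticks out freely. The V's cheeks reach about 23 mm to each side of the axis.
- case: Fixed open case 300 x 220 x 62 mm, origin under its centre, lid open and leaning out on its +y side. Its dark insert (top at z = 58 mm) has a light-floored pocket along the case's x axis at y = -45 mm: shaft part 26 mm wide, head part 36 mm wide at the +x end, by an orange mark; 204 mm long in all. A photometer up to 92 mm high stands from 57 mm beside the pocket, to +y.
- slot_tip (a point): Where the probe's tip (0 mm on its axis) is when home in the pocket: level, axis 45 mm above the bench, 13 mm below the insert's top; 7 mm play along, 4 mm sideways. The head's top is then flush.
- slot_shaft (a point): Where the point 75 mm along the probe's axis is when home in the pocket: centre of the finger recess, 60 mm long (45 to 105 mm from the tip), 80 mm wide, floor 24 mm below the axis. Only there is room for fingers.
- slot_head (a point): Where the point 165 mm along the probe's axis is when it lies home in the pocket.
- wash_bottle: Bystander: white squeeze bottle with a yellow band, red collar and thin spout, 60 mm diameter, 167 mm tall, loose. Origin at the middle of its underside.
- amber_jar: Bystander: brown jar with black cap, 64 mm diameter, 110 mm tall, loose. Origin at the middle of its underside.
- reagent_bottle: Bystander: white bottle with blue cap, 60 mm diameter, 125 mm tall, loose. Origin at the middle of its underside.
- beaker: Bystander: clear open beaker, 72 mm diameter, 85 mm tall, loose. Origin at the middle of its underside.
- cuvette_box: Bystander: cardboard box 60 x 100 x 45 mm, loose. Origin at the middle of its underside.
Things that resemble listed ones, but are neither listed nor needed, are in the scene too. Leave any purple look-alike of the probe alone. Of the things that look like the vblock, take the one that is farthest to the robot's right at the start.

How it is judged:
By the outcome, as a careful person would: the job done as asked, in the order asked, and still so for the second after the job is handed in, with the robot touching nothing.
It also fails if it takes over 54 s, if anything falls off the work surface, if the arm or the gripper's body presses on something with over 40 N, if the wrist force passes 120 N, or if a joint passes its speed limit or range.

### The arm

A 6-joint arm with a two-finger parallel gripper is mounted at the origin on the work surface. World frame = base frame: x ahead of the robot, y to its left, z up, the work surface at z = 0. Lengths are in m, angles in rad, forces in N, time in s.
With the tool pointing down it reaches from about 0.275 to 1 m from the base axis. Payload 8.4 kg.
Tool frame: the origin (TCP) lies midway between the tips of the shut fingers; the grasp point (between the pads) lies behind it (tcp_to_grasp is the x of the grasp point in the tool frame, in m); x points along the fingers, z is the direction in which the jaws open and shut, and the axes are right-handed (so a half turn about x gives the same grasp; the last joint's range is limited). The gripper opens to 85 mm and grips with 20 to 120 N. Pads are 22 mm wide; open, the fingers measure 114 mm over their backs; the gripper's body (76 mm by 85 mm) begins 54 mm behind the grasp point. The pads swing forward as they close: fully open they stand 13 mm farther back than shut.
Start: joints at [-1.343, 0.353, 1.633, -0, 1.155, -0.002], TCP at [0.142, -0.609, 0.194] pointing down, gripper open.
Joint ranges: [-2.63, 2.63], [-0.92, 2.1], [0.06, 2.66], [-1.3, 4.44], [0, 2.69], [-3.02, 3.02]. Speed limits (rad/s): [2.22, 2.22, 2.79, 3.14, 3.14, 3.14].

### API

Orientations are given as a rotation vector (axis times angle).
In Python, from cell import observe, read_camera, camera_model, close_job, boxes_of, tcp_to_grasp gives the robot as it stands.
- The arm moves only by the tool servo_tool, never from a script. Its arguments are lists of equal length, an entry for each row: "dr": the turn, a rotation vector about the tool's x, y, z in rad, a list of three; "offset": the shift along the tool's x, y, z in mm, a list of three; "grip": the opening, from 0 (shut) to 1 (fully open). In form: {"dr": [[wx, wy, wz], ...], "offset": [[tx, ty, tz], ...], "grip": [grip, ...]}. A call has 1 to 12 rows; each row is the pose to reach, as a shift and turn from the pose commanded when the call began, along the tool's axes at that moment; what a row does not reach only later rows make up. A row lasts 1/8 s, in which the tool goes at most 62.5 mm and 10.7 degrees, less where a joint would pass 70% of its speed; a pose out of reach is approached as far as the arm can. A call with a gripper value outside its range is refused whole. The fingers move at their own pace and stop on an object; "newtons" is the grip in N (left out, the last holds). Time passes only in rows, so rows that repeat a pose let the fingers close. It gives the time, the measured TCP pose, the force and the opening at its end, in the units of the state.
- observe(): the state, without advancing time (a new reading comes with each control period).
- read_camera(name): name is "scene" or "side" or "wrist"; returns the picture (400x640x3 uint8, red, green, blue); there is no depth.
- camera_model(name): a dict with "camera_matrix" (3x3 intrinsics, pixels), "k1" (the pictures are not rectified: a ray, as slopes to the right and down, at radius r is drawn at 1 + k1 r^2 times it, then the intrinsics apply), "rvec" (rotation vector, rad) and "tvec" (3), from world to camera coordinates, as OpenCV has them. Camera axes: x right, y down, z forward; pixel columns grow to the right and rows downward; lengths in m; the calibration is good to about 2 mm. A picture is of the moment at which its call begins: read the wrist's pose just before it. camera_model takes no time and is no camera call; for the wrist camera it gives the pose at the moment of the call.
- close_job(): hands the job in, once; it reports no verdict.
Trained networks look in the newest picture that a camera, given by its name, has taken for a name from the list of things; names that differ only in an ending like _2 or _b are one class to them, and where a whole thing is asked for, a point or a joint stands for the part that bears it (a point fixed in the world has none). Each returns a list of dicts, best first, with "p" (0 to 1); they miss things now and then, are a little off and sometimes report something else, mostly with a low value. They report only what shows in the picture. A call takes as long as a camera call. They do not tell look-alikes from the thing itself.
- boxes_of(camera, query): "point" ([column, row] as shares, 0 to 1, of the picture: columns of its width, rows of its height, amid what is visible of it).
The state is a dict: "time_s": time; "joint_pos": joint angles; "qd": joint speeds; "tau": joint torques, N m; "ee_pos": TCP position; "orientation": TCP orientation; "wrist_force": force on the tool from outside, world axes, zero at the start; "wrist_torque": the same for the moment, N m; "width": finger opening in m.
Only numpy, scipy, OpenCV 4.12 (cv2) and the standard library are available. Lean on these libraries where they do the work, as an engineer would, in place of code of your own. Each camera call takes 0.05 s, during which the arm holds its last target.

## Working session

There is one attempt and no reset: what is moved stays moved. The work goes in short steps, Python scripts to look and compute and a tool call to move; the robot and the scene stay as the last step left them, time stands still between calls to the robot, and variables do not carry over. Pictures are saved under pics/ and viewed, and the job is handed in when it is done.

Besides the shell and the picture viewer there is one more tool, called after "Call:" as name(argument=value, ...), one argument or row to a line, values as JSON. servo_tool: Moves the arm, as the interface text tells. Its arguments: {"type":"object","properties":{"dr":{"type":"array","items":{"type":"array","items":{"type":"number"}}},"offset":{"type":"array","items":{"type":"array","items":{"type":"number"}}},"grip":{"type":"array","items":{"type":"number"}},"newtons":{"type":"number"}},"required":["dr","offset","grip"]}

```bash
ls -la; mkdir -p pics; python3 - <<'E'
from cell import *
import cv2
s=observe(); print(s); print(tcp_to_grasp)
for n in ("scene","side","wrist"):
    print(n,camera_model(n))
    im=read_camera(n); cv2.imwrite(f"pics/{n}0.png",im[:,:,::-1])
E
```

```text
total 12
drwxr-xr-x  3 agent agent 4096 Dec  7 00:19 .
drwxr-xr-x 23 root  root  4096 Dec  7 00:19 ..
drwxr-xr-x  2 agent agent 4096 Dec  7 00:19 pics
{'time_s': 0.0, 'joint_pos': array([-1.34341829e+00,  3.53680739e-01,  1.63417292e+00, -3.02957205e-06,
        1.15521539e+00, -2.39044024e-03]), 'qd': array([-0.00110638, -0.00113213, -0.00037957,  0.00025619,  0.00112193,
        0.00148082]), 'tau': array([ 8.80597918e-05, -6.05251837e+01, -3.42064333e+01, -1.16876486e-04,
        9.19117330e-03, -2.26563736e-05]), 'ee_pos': array([ 0.14222326, -0.60802622,  0.19332479]), 'orientation': array([ 1.03922811,  1.31035227, -1.03769394]), 'wrist_force': array([ 0.32238792,  0.83037861, -0.3132735 ]), 'wrist_torque': array([0.04973308, 0.00871463, 0.01496041]), 'width': 0.08527230119301916}
-0.0187
scene {'camera_matrix': array([[449.82039258,   0.        , 314.38465786],
       [  0.        , 449.82039258, 200.26606145],
       [  0.        ,   0.        ,   1.        ]]), 'k1': 0.03432655356353667, 'rvec': array([ 2.10058015,  1.36272916, -0.49705386]), 'tvec': array([-0.04905299, -0.3068455 ,  1.71454344])}
side {'camera_matrix': array([[508.79886285,   0.        , 320.03601133],
       [  0.        , 508.79886285, 201.49864224],
       [  0.        ,   0.        ,   1.        ]]), 'k1': 0.01866316980065548, 'rvec': array([ 2.11156123, -0.57690835,  0.3358311 ]), 'tvec': array([-0.50649225,  0.16605893,  1.51089563])}
wrist {'camera_matrix': array([[286.73672264,   0.        , 318.92862691],
       [  0.        , 286.73672264, 202.407383  ],
       [  0.        ,   0.        ,   1.        ]]), 'k1': -0.0024421063805175757, 'rvec': array([-2.24531151,  1.78126509,  0.2992576 ]), 'tvec': array([-0.6250542 , -0.04210819,  0.3808241 ])}
```

The scene picture shows the stand at (265,240) with green (233,214), orange (253,202) and blue (270,188) heads. There are two V-blocks, at (400,122) and (375,208). The case is at (480,195) with its orange mark at (467,225), and the purple look-alikes are at (167,233) and (232,190).

```bash
cat > h.py <<'E'
import numpy as np, cv2
from scipy.spatial.transform import Rotation as R
from scipy.optimize import least_squares
def proj(cm,P):
    P=np.atleast_2d(P); Rm=R.from_rotvec(cm['rvec']).as_matrix()
    c=P@Rm.T+cm['tvec']; s=c[:,:2]/c[:,2:]; r2=(s**2).sum(1,keepdims=True)
    s=s*(1+cm['k1']*r2); K=cm['camera_matrix']
    return s*[K[0,0],K[1,1]]+[K[0,2],K[1,2]]
def ray(cm,uv):
    K=cm['camera_matrix']; d=(np.array(uv,float)-[K[0,2],K[1,2]])/[K[0,0],K[1,1]]
    s=d.copy()
    for _ in range(20): s=d/(1+cm['k1']*(s**2).sum())
    Rm=R.from_rotvec(cm['rvec']).as_matrix()
    o=-Rm.T@cm['tvec']; v=Rm.T@np.r_[s,1]; return o,v/np.linalg.norm(v)
def onz(cm,uv,z):
    o,v=ray(cm,uv); return o+v*(z-o[2])/v[2]
def tri(obs):
    A=np.zeros((3,3));b=np.zeros(3)
    for cm,uv in obs:
        o,v=ray(cm,uv);M=np.eye(3)-np.outer(v,v);A+=M;b+=M@o
    p=np.linalg.solve(A,b)
    return p,[np.linalg.norm(proj(cm,p)[0]-uv) for cm,uv in obs]
E
python3 - <<'E'
from h import *; from cell import *
c=camera_model('scene'); s=camera_model('side')
for n,uv,z in [('vA',(400,138),0),('vB',(376,220),0),('caseN',(467,225),.058),('stand',(268,262),0),('beaker',(374,178),0),('wash',(370,275),0),('reag',(416,263),0),('amber',(305,200),0),('box',(335,300),0.04)]:
    print(n,onz(c,uv,z).round(3))
for n,a,b in [('orange',(253,202),(344,224)),('blue',(270,187),(325,214)),('green',(233,214),(363,233))]:
    print(n,*tri([(c,a),(s,b)]))
im=cv2.imread('pics/scene0.png'); cv2.imwrite('pics/sc_z.png',cv2.resize(im[90:290,200:600],(800,400),interpolation=3))
im=cv2.imread('pics/scene0.png'); cv2.imwrite('pics/sc_z2.png',cv2.resize(im[80:250,320:540],None,fx=3.6,fy=3.5,interpolation=3))
E
```

```text
vA [0.242 0.289 0.   ]
vB [0.539 0.023 0.   ]
caseN [0.7   0.228 0.058]
stand [ 0.547 -0.338  0.   ]
beaker [0.379 0.104 0.   ]
wash [ 0.705 -0.089  0.   ]
reag [0.723 0.051 0.   ]
amber [ 0.374 -0.147  0.   ]
box [ 0.753 -0.224  0.04 ]
orange [ 0.45998174 -0.33555269  0.1734424 ] [np.float64(0.17355623838566284), np.float64(0.17340885405930473)]
blue [ 0.43432154 -0.27698517  0.18027196] [np.float64(0.602905642588717), np.float64(0.6043902289880422)]
green [ 0.47971762 -0.39735688  0.17625253] [np.float64(0.07399281876705321), np.float64(0.07385878846129335)]
```

There are two V-blocks: A at (400,122), about y=0.29, and B at (375,208), about y=0.02. B is farther to the robot's right, so I use B. Only the middle well has an orange head; the purple rods are decoys. Next I take closer wrist views.

```bash
python3 - <<'E'
from h import *; from cell import *
s=observe(); T=R.from_rotvec(s['orientation']).as_matrix(); print(T.round(3))
c=camera_model('wrist'); Rc=R.from_rotvec(c['rvec']).as_matrix()
o=-Rc.T@c['tvec']; print('cam in tool',(T.T@(o-s['ee_pos'])).round(4)); print('cam axes in tool (cols)\n',(T.T@Rc.T).round(3))
# target view pose
p=np.array([0.50,-0.20,0.42])
print('offset to',(T.T@(p-s['ee_pos'])*1000).round(0))
E
```

```text
[[-0.     0.974  0.228]
 [ 0.001  0.228 -0.974]
 [-1.    -0.    -0.001]]
cam in tool [-0.1801  0.0843  0.0004]
cam axes in tool (cols)
 [[-0.001 -0.326  0.945]
 [-0.    -0.945 -0.326]
 [ 1.    -0.001  0.001]]
offset to [-226.  441. -316.]
```

Call:
servo_tool(
  dr=[
    [0,0,0],
    [0,0,0],
    [0,0,0],
    [0,0,0],
    [0,0,0],
    [0,0,0],
    [0,0,0],
    [0,0,0],
    [0,0,0],
    [0,0,0],
  ],
  offset=[
    [-60,10,-10],
    [-110,50,-40],
    [-150,100,-80],
    [-180,140,-120],
    [-207,190,-160],
    [-207,240,-200],
    [-207,290,-240],
    [-207,330,-275],
    [-207,355,-295],
    [-207,355,-295],
  ],
  grip=[0.5,0.5,0.5,0.5,0.5,0.5,0.5,0.5,0.5,0.5],
)

```text
time_s: 1.4
ee_pos: [0.4224, -0.2377, 0.4009]
orientation: [1.035, 1.311, -1.034]
wrist_force: [-0.8, -0.3, 0.5]
width: 0.0428
```

```bash
cat > snap.py <<'E'
import sys,pickle,cv2
from cell import *
n=sys.argv[1]; cams=sys.argv[2:] or ['wrist']
s=observe(); print({k:(v.round(3) if hasattr(v,'round') and hasattr(v,'shape') else v) for k,v in s.items() if k!='tau'})
import os
for c in cams:
    s=observe(); m=camera_model(c); im=read_camera(c)
    cv2.imwrite(f'pics/{n}_{c}.png',im[:,:,::-1]); pickle.dump((s,m),open(f'pics/{n}_{c}.pkl','wb'))
E
python3 snap.py a wrist side
```

```text
{'time_s': 1.4, 'joint_pos': array([-5.160e-01, -1.100e-02,  1.628e+00,  1.000e-03,  1.525e+00,
        8.200e-01]), 'qd': array([-0.067,  0.   ,  0.004, -0.031,  0.002, -0.05 ]), 'ee_pos': array([ 0.422, -0.238,  0.401]), 'orientation': array([ 1.035,  1.311, -1.034]), 'wrist_force': array([-0.808, -0.29 ,  0.467]), 'wrist_torque': array([-0.045, -0.004, -0.034]), 'width': 0.042781293575031146}
```

The wrist view shows the stand with the blue (350,163), orange (396,158) and green (441,152) heads, V-block B at (192,52), V-block A at (45,190), and the case corner at top left. I take a second view nearer the V-block and case.

Call:
servo_tool(
  dr=[
    [0,0,0],
    [0,0,0],
    [0,0,0],
    [0,0,0],
    [0,0,0],
    [0,0,0],
  ],
  offset=[
    [0,20,-50],
    [0,40,-110],
    [0,60,-170],
    [0,84,-227],
    [0,84,-227],
    [0,84,-227],
  ],
  grip=[0.5,0.5,0.5,0.5,0.5,0.5],
)

```text
time_s: 2.25
ee_pos: [0.4508, -0.0014, 0.401]
orientation: [1.038, 1.309, -1.039]
wrist_force: [-0.3, -0.2, -1.3]
width: 0.0426
```

```bash

python3 snap.py b wrist scene
```

```text
{'time_s': 2.25, 'joint_pos': array([-6.000e-03, -7.100e-02,  1.685e+00, -1.000e-03,  1.528e+00,
        1.336e+00]), 'qd': array([-0.03 , -0.002, -0.   ,  0.001,  0.002,  0.001]), 'ee_pos': array([ 0.451, -0.001,  0.401]), 'orientation': array([ 1.038,  1.309, -1.039]), 'wrist_force': array([-0.291, -0.242, -1.255]), 'wrist_torque': array([-0.061, -0.042,  0.028]), 'width': 0.04260530754212717}
```

```bash
python3 - <<'E'
import cv2
def crop(f,x0,y0,x1,y1,o):
    im=cv2.imread(f)[y0:y1,x0:x1]; k=min(800/(x1-x0),600/(y1-y0)); k=int(k) or 1
    cv2.imwrite(o,cv2.resize(im,None,fx=k,fy=k,interpolation=cv2.INTER_CUBIC)); print(o,k)
crop('pics/a_wrist.png',305,60,465,190,'pics/a_stand.png')
crop('pics/b_wrist.png',255,50,375,150,'pics/b_vb.png')
crop('pics/a_wrist.png',130,0,250,100,'pics/a_vb.png')
crop('pics/b_wrist.png',60,0,260,145,'pics/b_case.png')
crop('pics/b_wrist.png',420,110,610,240,'pics/b_stand.png')
E
```

```text
pics/a_stand.png 4
pics/b_vb.png 6
pics/a_vb.png 6
pics/b_case.png 4
pics/b_stand.png 4
```

```bash
cat > fit1.py <<'E'
from h import *; import pickle
L=lambda n:pickle.load(open(f'pics/{n}.pkl','rb'))
(sa,A),(sb,B)=L('a_wrist'),L('b_wrist'); S=L('b_scene')[1]; D=L('a_side')[1]
def px(c,off,k): return np.array(off)+(np.array(c)+.5)/k-.5
a=lambda c:px(c,(305,60),4); b=lambda c:px(c,(420,110),4)
cap=tri([(A,a((375,433))),(B,b((512,451)))]); jun=tri([(A,a((349,340))),(B,b((439,352)))])
print('cap',cap[0].round(4),cap[1],'jun',jun[0].round(4),jun[1]); d=cap[0]-jun[0]; print('len',np.linalg.norm(d)); d/=np.linalg.norm(d); print('dir',d.round(3),'lean',np.degrees(np.arccos(d[2])),'az',np.degrees(np.arctan2(d[1],d[0])))
for n,p,q in [('blue',(190,458),(333,473)),('green',(563,412),(693,435))]:
    t=tri([(A,a(p)),(B,b(q))]);print(n,t[0].round(4),t[1])
def fit(model,obs,x0,z):
    # obs: list (cm,uv,(x,y))
    def P(v):
        c,s=np.cos(v[2]),np.sin(v[2]); return lambda m:np.array([v[0]+c*m[0]-s*m[1],v[1]+s*m[0]+c*m[1],z])
    f=lambda v:np.concatenate([proj(cm,P(v)(m))[0]-uv for cm,uv,m in obs])
    r=least_squares(f,x0); return r.x,f(r.x).reshape(-1,2).round(1).tolist()
for z in (0.0,.010):
    obs=[(A,a((38,92)),(.085,.104)),(A,a((490,36)),(.085,-.104)),(A,a((72,408)),(-.065,.104)),(A,a((487,362)),(-.065,-.104)),
     (B,b((33,70)),(.085,.104)),(B,b((470,18)),(.085,-.104)),(B,b((33,357)),(-.065,.104))]
    print('stand',z,fit(0,obs,[.5,-.33,.3],z))
a=lambda c:px(c,(130,0),6); b=lambda c:px(c,(255,50),6)
for z in (0,.006,.010,.012):
    cs=[(.045,.08),(.045,-.08),(-.045,-.08),(-.045,.08)]
    obs=[(A,a(u),m) for u,m in zip([(145,42),(670,310),(575,590),(68,355)],cs)]+[(B,b(u),m) for u,m in zip([(185,62),(652,293),(530,555),(75,343)],cs)]
    print('vb',z,fit(0,obs,[.5,0,0],z))
E
python3 fit1.py
```

```text
cap [ 0.4497 -0.3422  0.1998] [np.float64(0.14765576314561993), np.float64(0.13939623127645556)] jun [ 0.473  -0.3361  0.1552] [np.float64(0.6198422554679688), np.float64(0.5905291977914675)]
len 0.050714355253318646
dir [-0.459 -0.119  0.88 ] lean 28.334958067157768 az -165.45225718250515
blue [ 0.4265 -0.284   0.1981] [np.float64(0.13567728667683027), np.float64(0.12725807979194984)]
green [ 0.471  -0.4     0.2026] [np.float64(0.1410224244606432), np.float64(0.13471793605556406)]
stand 0.0 (array([ 0.4944034 , -0.32959053,  0.34637723]), [[0.9, -0.1], [-0.4, 0.3], [0.9, -0.3], [-0.3, -0.2], [0.3, -0.1], [-1.3, 0.0], [-0.1, -0.0]])
stand 0.01 (array([ 0.49412961, -0.32645861,  0.34632509]), [[-0.9, -0.8], [-0.1, -0.6], [-0.6, 0.5], [-0.1, 0.3], [0.6, 0.0], [0.9, -0.0], [0.1, 1.3]])
vb 0 (array([ 0.5326107 ,  0.02573027, -0.20253715]), [[1.4, 0.5], [0.6, -0.8], [0.2, 0.4], [1.7, 0.3], [-0.9, -0.5], [-1.1, -0.1], [-1.6, -0.3], [-0.5, -0.2]])
vb 0.006 (array([ 0.53228921,  0.02427546, -0.20194181]), [[0.3, -0.1], [0.5, -1.0], [-0.0, 0.7], [0.6, 0.3], [-0.5, -0.6], [0.0, 0.2], [-0.7, 0.4], [-0.3, 0.2]])
vb 0.01 (array([ 0.53207304,  0.02330437, -0.20153809]), [[-0.4, -0.6], [0.5, -1.1], [-0.1, 0.9], [-0.2, 0.2], [-0.3, -0.6], [0.8, 0.4], [-0.1, 0.9], [-0.2, 0.5]])
vb 0.012 (array([ 0.53196439,  0.02281846, -0.20133413]), [[-0.8, -0.8], [0.5, -1.2], [-0.2, 1.0], [-0.6, 0.2], [-0.2, -0.6], [1.2, 0.5], [0.2, 1.1], [-0.1, 0.6]])
```

```bash
cat > kin.py <<'E'
from h import *
import pickle,glob
F=np.array([[0,0,-1],[0,1,0],[1,0,0]],float) # tool axes in flange: cols x=ez, y=ey, z=-ex
def rot(a,t): return R.from_euler(a,t).as_matrix()
lo=np.array([-2.63,-.92,.06,-1.3,0,-3.02]); hi=np.array([2.63,2.1,2.66,4.44,2.69,3.02])
def fk(q,k,s4=1):
    a1,d1,L2,L3,e3,d6=k
    R1=rot('z',q[0]); p=R1@np.array([a1,0,0])+[0,0,d1]
    R2=R1@rot('y',q[1]); p=p+R2@[0,0,L2]
    R3=R2@rot('y',q[2]); p=p+R3@[e3,0,L3]
    R5=R3@rot('z',s4*q[3])@rot('y',q[4]); R6=R5@rot('z',q[5]); p=p+R6@[0,0,d6]
    return p,R6@F
def load():
    out=[]
    for f in sorted(glob.glob('pics/*_wrist.pkl')): out.append(pickle.load(open(f,'rb'))[0])
    import numpy as np
    out.append(dict(joint_pos=np.array([-1.34341829e+00,3.53680739e-01,1.63417292e+00,-3e-6,1.15521539e+00,-2.39e-3]),ee_pos=np.array([0.14222326,-0.60802622,0.19332479]),orientation=np.array([1.03922811,1.31035227,-1.03769394])))
    return out
def fitk():
    D=load(); best=None
    for s4 in (1,-1):
        def f(k):
            r=[(k-[0,.35,.45,.45,0,.25])*1e-3]
            for s in D:
                p,T=fk(s['joint_pos'],k,s4); r.append(p-s['ee_pos']); r.append(.3*(T-R.from_rotvec(s['orientation']).as_matrix()).ravel())
            return np.concatenate(r)
        z=least_squares(f,[0,.35,.45,.45,0,.25])
        if best is None or z.cost<best[0]: best=(z.cost,z.x,s4,z.fun)
    return best
def ik(p,T,k,s4,q0=None,n=60,seed=0):
    rng=np.random.default_rng(seed); sols=[]
    f=lambda q:np.r_[(fk(q,k,s4)[0]-p),.3*(fk(q,k,s4)[1]-T).ravel()]
    starts=([q0] if q0 is not None else [])+[rng.uniform(lo,hi) for _ in range(n)]
    for s in starts:
        z=least_squares(f,np.clip(s,lo+1e-3,hi-1e-3),bounds=(lo,hi))
        if z.cost<1e-7 and not any(np.abs(z.x-u).max()<.02 for u in sols): sols.append(z.x)
    return sols
if __name__=='__main__':
    c,k,s4,fun=fitk(); print(c,k.round(4),s4,np.abs(fun).max())
E
python3 kin.py
```

```text
3.394644507381499e-06 [0.     0.2959 0.568  0.4943 0.0584 0.3818] 1 0.0015014804869177007
```

```bash
cat > ov.py <<'E'
from fit1 import *
import sys
def vbT(v,ty,tz):
    c,s=np.cos(v[2]),np.sin(v[2]); Rb=np.array([[c,-s,0],[s,c,0],[0,0,1]])
    o=np.array([v[0],v[1],0])
    return lambda lat,nn,ss: o+Rb@(np.array([lat,ty,tz])+np.array([0,.7071,.7071])*nn+np.array([0,-.7071,.7071])*ss)
def draw(im,cm,off,k,f):
    def P(p): 
        u=proj(cm,p)[0]; return tuple(int(round(x)) for x in ((u-np.array(off)+.5)*k-.5))
    for s0,s1 in ((.010,.045),(.105,.125)):
        for sg in (1,-1):
            q=[f(0,-.01273,s0),f(sg*.023,.0103,s0),f(sg*.023,.0103,s1),f(0,-.01273,s1)]
            cv2.polylines(im,[np.array([P(x) for x in q])],True,(0,0,255) if sg>0 else (0,255,0),1)
    cv2.line(im,P(f(0,0,0)),P(f(0,0,.19)),(0,255,255),1)
    for s in (0,.075,.19): cv2.circle(im,P(f(0,0,s)),3,(255,0,255),1)
if __name__=='__main__':
    ty,tz=float(sys.argv[1]),float(sys.argv[2]); v=[.5322,.0240,-.202]
    f=vbT(v,ty,tz)
    for n,cm,off in (('a_wrist',A,(130,0)),('b_wrist',B,(255,50))):
        im=cv2.imread(f'pics/{n}.png')[off[1]:off[1]+100,off[0]:off[0]+120]; im=cv2.resize(im,None,fx=6,fy=6,interpolation=3)
        draw(im,cm,off,6,f); cv2.imwrite(f'pics/ov_{n}_{sys.argv[3]}.png',im)
E
python3 ov.py 0.05 0.06 1 >/dev/null
python3 - <<'E'
import cv2,numpy as np
for n,x0,y0,x1,y1 in (('a_wrist',140,15,200,75),('b_wrist',278,70,353,135)):
    im=cv2.imread(f'pics/{n}.png')[y0:y1,x0:x1].astype(float); k=10 if n[0]=='a' else 9
    im=np.clip((im/255)**0.9*255,0,255).astype(np.uint8)
    im=cv2.resize(im,None,fx=k,fy=k,interpolation=cv2.INTER_CUBIC)
    lab=im.astype(float); hi=np.clip((lab-120)*255/135,0,255).astype(np.uint8)
    cv2.imwrite(f'pics/hi_{n}.png',hi)
E
cat > fit2.py <<'E'
from ov import *
pa=lambda c:px(c,(140,15),10); pb=lambda c:px(c,(278,70),9)
pk=[((1,.010),(112,65),(143,68)),((1,.045),(188,95),(262,122)),((0,.045),(283,305),(278,283)),((0,.010),(215,265),(177,220)),((-1,.010),(45,338),(55,298)),((-1,.045),(115,385),(165,357)),
((1,.105),(318,168),(488,228)),((1,.125),(385,195),(578,252)),((0,.105),(425,385),(505,385)),((0,.125),(475,415),(583,425)),((-1,.105),(240,475),(378,470)),((-1,.125),(288,507),(453,515))]
cs=[(.045,.08),(.045,-.08),(-.045,-.08),(-.045,.08)]
base=[(A,a(u),m) for u,m in zip([(145,42),(670,310),(575,590),(68,355)],cs)]+[(B,b(u),m) for u,m in zip([(185,62),(652,293),(530,555),(75,343)],cs)]
def res(w,full=False):
    x,y,yaw,ty,tz,m,zb=w; f=vbT((x,y,yaw),ty,tz); r=[]
    for (sg,s),ua,ub in pk:
        P=f(sg*m,m-.01273 if sg else -.01273,s)
        r+=[proj(A,P)[0]-pa(ua),proj(B,P)[0]-pb(ub)]
    n=len(r)
    c,s_=np.cos(yaw),np.sin(yaw)
    for cm,uv,mm in base: r.append(proj(cm,np.array([x+c*mm[0]-s_*mm[1],y+s_*mm[0]+c*mm[1],zb]))[0]-uv)
    r=np.array(r); return r if full else np.r_[r.ravel()]
z=least_squares(res,[.532,.024,-.2,.05,.06,.02,.006],loss='soft_l1'); print(z.x.round(4)); rr=res(z.x,True); print(rr.round(1).tolist())
f=vbT(z.x[:3],z.x[3],z.x[4])
for n,s in(('tip',0),('shaft',.075),('head',.165)): print(n,f(0,0,s).round(4))
# per-point triangulation
for (sg,s),ua,ub in pk:
    t=tri([(A,pa(ua)),(B,pb(ub))]); P=f(sg*z.x[5],z.x[5]-.01273 if sg else -.01273,s); print(sg,s,t[0].round(4),(t[0]-P).round(4))
E
python3 fit2.py | tail -17
```

```text
[ 0.5323  0.0241 -0.202   0.0495  0.0496  0.0212  0.007 ]
[[-0.2, -0.2], [-0.1, 0.5], [-0.7, 0.3], [-0.3, 0.3], [0.7, 0.3], [1.3, -0.5], [0.3, 0.1], [-0.0, 0.3], [-0.0, -0.1], [-0.1, -0.5], [-0.4, -0.2], [-0.0, -0.4], [0.2, -0.1], [-0.3, -0.4], [-1.4, -0.3], [-0.9, 1.1], [0.5, 0.5], [0.3, -0.0], [0.7, 0.5], [0.5, -0.1], [-0.1, -0.1], [-0.1, -0.2], [-0.1, 0.0], [0.3, -0.5], [0.1, -0.3], [0.5, -1.0], [-0.0, 0.7], [0.4, 0.2], [-0.5, -0.6], [0.2, 0.2], [-0.6, 0.5], [-0.3, 0.2]]
tip [0.5422 0.0725 0.0496]
shaft [0.5316 0.0206 0.1026]
head [ 0.5188 -0.0418  0.1662]
1 0.01 [0.5632 0.0673 0.0619] [ 0.0004  0.0001 -0.0008]
1 0.045 [0.5585 0.0426 0.0863] [ 0.0007 -0.0004 -0.0011]
0 0.045 [0.5335 0.0345 0.0711] [-0.0005  0.0019 -0.0013]
0 0.01 [0.5392 0.0568 0.0485] [0.0002 0.     0.0009]
-1 0.01 [0.5208 0.0754 0.0633] [-0.0005 -0.0004  0.0006]
-1 0.045 [0.5159 0.0513 0.0865] [-0.0004 -0.0002 -0.0008]
1 0.105 [0.5488 0.001  0.1312] [-0.0004 -0.0005  0.0014]
1 0.125 [ 0.5474 -0.0134  0.142 ] [ 0.001  -0.001  -0.0019]
0 0.105 [ 0.5257 -0.0086  0.1157] [0.0002 0.0004 0.0009]
0 0.125 [ 0.5227 -0.0221  0.1297] [0.0001 0.0007 0.0008]
-1 0.105 [0.5075 0.0097 0.1298] [-0.0002 -0.0002  0.    ]
-1 0.125 [ 0.5045 -0.0037  0.1432] [-0.0004  0.0002 -0.0007]
```

```bash
cat > fit3.py <<'E'
from fit1 import *
pc=lambda c:px(c,(60,0),4)
obs=[(B,pc((503,553)),(-.15,-.11)),(B,pc((8,302)),(-.15,.11)),(S,np.array([417.8,162]),(-.15,-.11)),(S,np.array([446.4,234.3]),(.15,-.11)),(S,np.array([522,223.7]),(.15,.11)),(S,np.array([482.5,155]),(-.15,.11))]
v,r=fit(0,obs,[.65,.25,0],.062); print('case',v,r)
c,s=np.cos(v[2]),np.sin(v[2])
W=lambda x,y,z:np.array([v[0]+c*x-s*y,v[1]+s*x+c*y,z])
# guess pocket: 204 long; check projecting pocket floor/edges
for x in (-.102,.102): print(x, proj(S,W(x,-.045,.058)), proj(B,W(x,-.045,.058)))
E
python3 fit3.py | tail -3
python3 - <<'E'
import cv2
im=cv2.imread('pics/b_scene.png')[130:260,400:540]; cv2.imwrite('pics/case_sc.png',cv2.resize(im,None,fx=5,fy=5,interpolation=3)[:600])
E
```

```text
case [ 0.59456302  0.29986594 -0.26920109] [[0.4, 1.2], [-1.7, -0.3], [-1.1, -0.2], [1.6, 0.9], [-0.6, 2.4], [-1.6, -0.2]]
-0.102 [[440.37483084 170.93260863]] [[160.31102118  95.29280178]]
0.102 [[463.34227991 220.22957979]] [[203.68066915 -31.53088366]]
```

```bash
cat > plan.py <<'E'
from kin import *
c,k,s4,_=fitk()
def frame(x,z):
    x=x/np.linalg.norm(x); z=z-x*(z@x); z/=np.linalg.norm(z); return np.c_[x,np.cross(z,x),z]
u=lambda v:v/np.linalg.norm(v)
sy=.346; d=np.array([-np.sin(np.radians(28))*np.cos(sy),-np.sin(np.radians(28))*np.sin(sy),np.cos(np.radians(28))])
ys=np.array([-np.sin(sy),np.cos(sy),0]); xs=np.cross(ys,d)
cap=np.array([.4497,-.3422,.1998])
Rb=rot('z',-.202); e=Rb@[0,-.70711,.70711]; n=Rb@[0,.70711,.70711]; bx=Rb@[1,0,0]
vt=np.array([.5422,.0725,.0496])
cy=-.269; cx=np.array([np.cos(cy),np.sin(cy),0]); cyv=np.array([-np.sin(cy),np.cos(cy),0]); slot=np.array([.595,.30,0])-.045*cyv-.02*cx+[0,0,.045]
g=.0187
P={}
for nm,z in (('y',ys),('-y',-ys),('x',xs),('-x',-xs)):
    T=frame(-d,z); P['grasp '+nm]=(cap-d*.025-d*g,T); P['draw '+nm]=(cap-d*.025-d*g+.13*d,T)
for nm,z in (('x',bx),('-x',-bx),('n',n),('-n',-n)):
    T=frame(-e,z); P['vplace '+nm]=(vt+e*.165-e*g,T); P['vabove '+nm]=(vt+e*.165-e*g+.06*n+.03*e,T)
for nm,z in (('x',bx),('-x',-bx)):
    T=frame(-n,z); P['regrip '+nm]=(vt+e*.075-n*g,T);P['reglift '+nm]=(vt+e*.075-n*g+.1*n,T)
# same tool-vs-rod relation: tool z = bx ; head dir e = ? cross
for nm,sg in (('x',1),('-x',-1)):
    # in vblock: tool x=-n, z=sg*bx ; y=z×x ; head dir e = ? 
    y=np.cross(sg*bx,-n); hs=np.sign(y@e)  # e = hs*y
    # case: x=-zhat, y = hs*cx
    X=np.array([0,0,-1.]); Y=hs*cx; T=np.c_[X,Y,np.cross(X,Y)]
    P['case '+nm]=(slot-[0,0,g],T);P['caseabove '+nm]=(slot+[0,0,.15-g],T)
if __name__=='__main__':
    for nm,(p,T) in P.items():
        print(nm,p.round(3)); 
        for q in ik(p,T,k,s4,n=25): print('    ',q.round(2))
E
python3 plan.py
```

```text
grasp y [ 0.469 -0.335  0.161]
draw y [ 0.412 -0.356  0.276]
grasp -y [ 0.469 -0.335  0.161]
     [-0.92  0.25  1.98  0.63  0.86 -0.1 ]
draw -y [ 0.412 -0.356  0.276]
     [-1.04  0.09  1.89  0.54  1.13 -0.04]
grasp x [ 0.469 -0.335  0.161]
     [-0.92  0.25  1.98  0.63  0.86 -1.67]
draw x [ 0.412 -0.356  0.276]
     [-1.04  0.09  1.89  0.54  1.13 -1.61]
grasp -x [ 0.469 -0.335  0.161]
     [-0.92  0.25  1.98  0.63  0.86  1.47]
draw -x [ 0.412 -0.356  0.276]
     [-1.04  0.09  1.89  0.54  1.13  1.53]
vplace x [ 0.521 -0.029  0.153]
     [-0.56  0.44  1.91  0.77  1.25 -0.79]
vabove x [ 0.526 -0.008  0.217]
     [-0.52  0.33  1.89  0.77  1.32 -0.68]
vplace -x [ 0.521 -0.029  0.153]
     [-0.56  0.44  1.91  0.77  1.25  2.35]
vabove -x [ 0.526 -0.008  0.217]
     [-0.52  0.33  1.89  0.77  1.32  2.47]
vplace n [ 0.521 -0.029  0.153]
     [-0.56  0.44  1.91  0.77  1.25 -2.36]
vabove n [ 0.526 -0.008  0.217]
     [-0.52  0.33  1.89  0.77  1.32 -2.25]
vplace -n [ 0.521 -0.029  0.153]
     [-0.56  0.44  1.91  0.77  1.25  0.78]
vabove -n [ 0.526 -0.008  0.217]
     [-0.52  0.33  1.89  0.77  1.32  0.89]
regrip x [0.529 0.008 0.089]
     [ 0.44  0.64  1.73 -0.62  1.36  0.96]
reglift x [0.543 0.077 0.16 ]
     [ 0.52  0.6   1.59 -0.56  1.54  0.91]
regrip -x [0.529 0.008 0.089]
     [ 0.44  0.64  1.73 -0.62  1.36 -2.18]
reglift -x [0.543 0.077 0.16 ]
     [ 0.52  0.6   1.59 -0.56  1.54 -2.23]
case x [0.564 0.262 0.026]
     [ 0.43  0.54  1.76  0.    0.84 -0.87]
caseabove x [0.564 0.262 0.176]
     [ 0.43  0.36  1.66 -0.    1.12 -0.87]
case -x [0.564 0.262 0.026]
     [0.43 0.54 1.76 0.   0.84 2.27]
caseabove -x [0.564 0.262 0.176]
     [ 0.43  0.36  1.66 -0.    1.12  2.27]
```

```bash
cat > go.py <<'E'
from plan import *
def go(p,T):
    from cell import observe
    s=observe(); T0=R.from_rotvec(s['orientation']).as_matrix()
    off=T0.T@(p-s['ee_pos'])*1000; dr=R.from_matrix(T0.T@T).as_rotvec()
    print('dr',dr.round(3).tolist(),'off',off.round(1).tolist(),'rows',np.ceil(max(np.linalg.norm(off)/62.5,np.degrees(np.linalg.norm(dr))/10.7)))
def pt(w):  # measured world offset helper
    pass
E
python3 - <<'E'
from go import *
p,T=P['grasp -y']; go(p+.065*d,T); go(p+.13*d,T); print((p+.065*d).round(3),d)
E
```

```text
dr [-0.116, 0.029, 0.488] off [182.6, -87.6, 332.2] rows 7.0
dr [-0.116, 0.029, 0.488] off [125.2, -117.9, 335.8] rows 7.0
[ 0.44  -0.346  0.219] [-0.44164917 -0.15921545  0.88294759]
```

Call:
servo_tool(
  dr=[
    [-0.116,0.029,0.488],
    [-0.116,0.029,0.488],
    [-0.116,0.029,0.488],
    [-0.116,0.029,0.488],
    [-0.116,0.029,0.488],
    [-0.116,0.029,0.488],
    [-0.116,0.029,0.488],
    [-0.116,0.029,0.488],
    [-0.116,0.029,0.488],
    [-0.116,0.029,0.488],
    [-0.116,0.029,0.488],
  ],
  offset=[
    [125,-118,336],
    [125,-118,336],
    [125,-118,336],
    [125,-118,336],
    [125,-118,336],
    [125,-118,336],
    [125,-118,336],
    [125,-118,336],
    [182,-88,332],
    [182,-88,332],
    [182,-88,332],
  ],
  grip=[0.5,0.5,0.5,0.5,0.5,0.5,0.5,0.5,0.5,0.5,0.5],
)

```text
time_s: 3.72
ee_pos: [0.4406, -0.3439, 0.2201]
orientation: [1.208, 1.049, -0.574]
wrist_force: [-0.4, -1.2, -0.1]
width: 0.0431
```

```bash
python3 snap.py c wrist scene; python3 kin.py; python3 - <<'E'
from go import *
p,T=P['grasp -y']; go(p+.065*d,T)
E
```

```text
{'time_s': 3.725, 'joint_pos': array([-0.981,  0.16 ,  1.939,  0.573,  0.998, -0.064]), 'qd': array([-0.003, -0.018, -0.02 ,  0.001, -0.002, -0.002]), 'ee_pos': array([ 0.441, -0.344,  0.22 ]), 'orientation': array([ 1.208,  1.049, -0.574]), 'wrist_force': array([-0.362, -1.184, -0.138]), 'wrist_torque': array([-0.071,  0.226, -0.016]), 'width': 0.04309044340112725}
3.4365047417452156e-06 [-0.0007  0.2973  0.5688  0.495   0.0593  0.3831] 1 0.001502391836913893
dr [0.003, 0.002, -0.001] off [1.7, -1.9, 0.7] rows 1.0
```

The orange head (321,215) sits midway between the fingertips (265,270) and (373,270), with blue at (243,215) and green at (400,215). I refine its axis with this third view.

```bash
python3 - <<'E'
import cv2
im=cv2.imread('pics/c_wrist.png')[165:265,220:420]; cv2.imwrite('pics/c_z.png',cv2.resize(im,None,fx=4,fy=4,interpolation=3))
E
cat > fit4.py <<'E'
from fit1 import *
C=L('c_wrist')[1]
pcx=lambda c:px(c,(220,165),4)
a=lambda c:px(c,(305,60),4); b=lambda c:px(c,(420,110),4)
c1=tri([(A,a((375,433))),(B,b((512,451))),(C,pcx((406,235)))]); c2=tri([(A,a((349,340))),(B,b((439,352))),(C,pcx((404,154)))])
print('cap',c1[0].round(4),np.round(c1[1],2)); print('jun',c2[0].round(4),np.round(c2[1],2)); dd=c1[0]-c2[0]; print(np.linalg.norm(dd),(dd/np.linalg.norm(dd)).round(3))
E
python3 fit4.py | tail -3; python3 - <<'E'
from go import *
import pickle
from fit4 import c1,C
s=observe() if 0 else pickle.load(open('pics/c_wrist.pkl','rb'))[0]
T=R.from_rotvec(s['orientation']).as_matrix(); print('cap in tool mm',(T.T@(c1[0]-s['ee_pos'])*1000).round(1)); print('mean d in tool',(T.T@d).round(3))
E
```

```text
cap [ 0.4493 -0.3431  0.1985] [0.36 0.31 0.37]
jun [ 0.4721 -0.3362  0.1544] [1.22 0.3  1.89]
0.05006671196287771 [-0.454 -0.138  0.88 ]
cap [ 0.4497 -0.3422  0.1998] [np.float64(0.14765576314561993), np.float64(0.13939623127645556)] jun [ 0.473  -0.3361  0.1552] [np.float64(0.6198422554679688), np.float64(0.5905291977914675)]
len 0.050714355253318646
dir [-0.459 -0.119  0.88 ] lean 28.334958067157768 az -165.45225718250515
blue [ 0.4265 -0.284   0.1981] [np.float64(0.13567728667683027), np.float64(0.12725807979194984)]
green [ 0.471  -0.4     0.2026] [np.float64(0.1410224244606432), np.float64(0.13471793605556406)]
stand 0.0 (array([ 0.4944034 , -0.32959053,  0.34637723]), [[0.9, -0.1], [-0.4, 0.3], [0.9, -0.3], [-0.3, -0.2], [0.3, -0.1], [-1.3, 0.0], [-0.1, -0.0]])
stand 0.01 (array([ 0.49412961, -0.32645861,  0.34632509]), [[-0.9, -0.8], [-0.1, -0.6], [-0.6, 0.5], [-0.1, 0.3], [0.6, 0.0], [0.9, -0.0], [0.1, 1.3]])
vb 0 (array([ 0.5326107 ,  0.02573027, -0.20253715]), [[1.4, 0.5], [0.6, -0.8], [0.2, 0.4], [1.7, 0.3], [-0.9, -0.5], [-1.1, -0.1], [-1.6, -0.3], [-0.5, -0.2]])
vb 0.006 (array([ 0.53228921,  0.02427546, -0.20194181]), [[0.3, -0.1], [0.5, -1.0], [-0.0, 0.7], [0.6, 0.3], [-0.5, -0.6], [0.0, 0.2], [-0.7, 0.4], [-0.3, 0.2]])
vb 0.01 (array([ 0.53207304,  0.02330437, -0.20153809]), [[-0.4, -0.6], [0.5, -1.1], [-0.1, 0.9], [-0.2, 0.2], [-0.3, -0.6], [0.8, 0.4], [-0.1, 0.9], [-0.2, 0.5]])
vb 0.012 (array([ 0.53196439,  0.02281846, -0.20133413]), [[-0.8, -0.8], [0.5, -1.2], [-0.2, 1.0], [-0.6, 0.2], [-0.2, -0.6], [1.2, 0.5], [0.2, 1.1], [-0.1, 0.6]])
cap [ 0.4493 -0.3431  0.1985] [0.36 0.31 0.37]
jun [ 0.4721 -0.3362  0.1544] [1.22 0.3  1.89]
0.05006671196287771 [-0.454 -0.138  0.88 ]
cap in tool mm [23.1 -2.6  2.2]
mean d in tool [-1.  0. -0.]
```

Call:
servo_tool(
  dr=[
    [0,0,0],
    [0,0,0],
    [0,0,0],
    [0,0,0],
    [0,0,0],
    [0,0,0],
    [0,0,0],
  ],
  offset=[
    [35,-2.5,2],
    [67,-2.5,2],
    [67,-2.5,2],
    [67,-2.5,2],
    [67,-2.5,2],
    [67,-2.5,2],
    [67,-2.5,2],
  ],
  grip=[0.5,0.5,0.5,0.1,0.1,0.1,0.1],
  newtons=50,
)

```text
time_s: 4.7
ee_pos: [0.4693, -0.3369, 0.1607]
orientation: [1.207, 1.046, -0.575]
wrist_force: [-3.9, -1.6, 7.7]
width: 0.0223
```

```bash
python3 snap.py d wrist side
```

```text
{'time_s': 4.7, 'joint_pos': array([-0.925,  0.253,  1.974,  0.632,  0.863, -0.109]), 'qd': array([ 0.   ,  0.002, -0.001,  0.002, -0.001, -0.001]), 'ee_pos': array([ 0.469, -0.337,  0.161]), 'orientation': array([ 1.207,  1.046, -0.575]), 'wrist_force': array([-3.926, -1.58 ,  7.704]), 'wrist_torque': array([-0.029,  0.285,  0.061]), 'width': 0.02232754877814444}
```

```bash
python3 - <<'E'
from h import *; import pickle
s,m=pickle.load(open('pics/d_wrist.pkl','rb')); T=R.from_rotvec(s['orientation']).as_matrix()
for x in (-.0437,-.0187,0): print(x,proj(m,s['ee_pos']+T@[x,0,0]), proj(m,s['ee_pos']+T@[x,0,.013]),proj(m,s['ee_pos']+T@[x,.011,.011]),proj(m,s['ee_pos']+T@[x,-.011,.011]))
im=cv2.imread('pics/d_wrist.png')[200:330,250:390]; cv2.imwrite('pics/d_z.png',cv2.resize(im,None,fx=4.5,fy=4.5,interpolation=3))
E
```

```text
-0.0437 [[317.84120565 267.01458379]] [[341.66187588 267.00441617]] [[338.45129325 249.02864265]] [[337.56384109 284.17304424]]
-0.0187 [[317.94155183 245.53976471]] [[338.63835206 245.5329581 ]] [[335.79531204 229.52356889]] [[335.12680184 260.91640938]]
0 [[318.00095226 232.82980822]] [[336.84864274 232.82466958]] [[334.23095416 218.03623339]] [[333.67735966 247.08588257]]
```

Call:
servo_tool(
  dr=[
    [0,0,0],
    [0,0,0],
    [0,0,0],
    [0,0,0],
    [0,0,0],
    [0,0,0],
  ],
  offset=[
    [-10,0,0],
    [-35,0,0],
    [-65,0,0],
    [-95,0,0],
    [-130,0,0],
    [-145,0,0],
  ],
  grip=[0.1,0.1,0.1,0.1,0.1,0.1],
)

```text
time_s: 5.55
ee_pos: [0.4044, -0.3597, 0.289]
orientation: [1.206, 1.047, -0.575]
wrist_force: [1.9, -0.8, -1.9]
width: 0.0218
```

```bash
python3 snap.py e wrist scene side
```

```text
{'time_s': 5.55, 'joint_pos': array([-1.061,  0.076,  1.871,  0.529,  1.162, -0.044]), 'qd': array([-0.102, -0.094, -0.091, -0.048,  0.232,  0.022]), 'ee_pos': array([ 0.404, -0.36 ,  0.289]), 'orientation': array([ 1.206,  1.047, -0.575]), 'wrist_force': array([ 1.885, -0.752, -1.933]), 'wrist_torque': array([-0.138,  0.262, -0.025]), 'width': 0.021831890093772923}
```

The probe is out of the well; in the scene picture its tip is at about (251,206). Next I check the rod's direction in the hand.

```bash
python3 - <<'E'
from h import *; import pickle
s,m=pickle.load(open('pics/e_wrist.pkl','rb')); T=R.from_rotvec(s['orientation']).as_matrix()
for x in (.1463,-.0437): print(x,proj(m,s['ee_pos']+T@[x,0,0]))
S=pickle.load(open('pics/e_scene.pkl','rb'))[1];D=pickle.load(open('pics/e_side.pkl','rb'))[1]
for x in (.1463,.0063,-.0437): print(x,proj(S,s['ee_pos']+T@[x,0,0]),proj(D,s['ee_pos']+T@[x,0,0]))
im=cv2.imread('pics/e_wrist.png')[160:300,270:370]; cv2.imwrite('pics/e_z.png',cv2.resize(im,None,fx=4,fy=4,interpolation=3))
im=cv2.imread('pics/e_scene.png')[135:225,205:285]; cv2.imwrite('pics/e_zs.png',cv2.resize(im,None,fx=6,fy=6,interpolation=3))
im=cv2.imread('pics/e_side.png')[180:290,280:400]; cv2.imwrite('pics/e_zd.png',cv2.resize(im,None,fx=5,fy=5,interpolation=3))
E
```

```text
0.1463 [[318.24532165 179.53876725]]
-0.0437 [[317.83173738 267.00420163]]
0.1463 [[254.13132129 207.85455696]] [[346.64121188 227.10999555]]
0.0063 [[233.33930795 163.2124551 ]] [[333.61190616 199.86778834]]
-0.0437 [[225.32434444 146.03347439]] [[328.38728768 188.94283309]]
```

```bash
python3 - <<'E'
from h import *; import pickle
S=pickle.load(open('pics/e_scene.pkl','rb'))[1];D=pickle.load(open('pics/e_side.pkl','rb'))[1]
yaw=.346;c,s=np.cos(yaw),np.sin(yaw)
for m in ((-.065,.104),(-.065,-.104),(.085,-.104)):
    p=[.494+c*m[0]-s*m[1],-.328+s*m[0]+c*m[1],.005]; print(m,proj(D,p),proj(S,p))
for n,p in (('blue',(.4265,-.284,.1981)),('green',(.471,-.4,.2026))): print(n,proj(D,p),proj(S,p))
E
```

```text
(-0.065, 0.104) [[307.95392869 260.9937344 ]] [[277.09300096 214.60241652]]
(-0.065, -0.104) [[365.85115185 293.40869238]] [[223.04691387 253.245568  ]]
(0.085, -0.104) [[394.87543868 265.67242053]] [[255.60428926 286.06507159]]
blue [[323.65965097 210.39928966]] [[265.82613195 182.01424486]]
green [[361.61905884 226.59716726]] [[229.69510091 205.57453202]]
```

```bash
python3 snap.py f side scene; python3 - <<'E'
import cv2
im=cv2.imread('pics/f_side.png')[180:250,300:370]; cv2.imwrite('pics/f_zd.png',cv2.resize(im,None,fx=8,fy=8,interpolation=3))
im=cv2.imread('pics/f_scene.png')[135:225,205:285]; cv2.imwrite('pics/f_zs.png',cv2.resize(im,None,fx=6,fy=6,interpolation=3))
E
```

```text
{'time_s': 5.7, 'joint_pos': array([-1.059,  0.079,  1.873,  0.53 ,  1.16 , -0.045]), 'qd': array([ 0.013,  0.021,  0.022,  0.004, -0.009, -0.003]), 'ee_pos': array([ 0.405, -0.359,  0.287]), 'orientation': array([ 1.208,  1.048, -0.575]), 'wrist_force': array([-0.88 ,  0.634, -0.883]), 'wrist_torque': array([-0.125,  0.372,  0.019]), 'width': 0.02193579715549573}
```

```bash
python3 - <<'E'
from h import *; import pickle
sS,S=pickle.load(open('pics/f_scene.pkl','rb'));D=pickle.load(open('pics/f_side.pkl','rb'))[1]
sW,W=pickle.load(open('pics/e_wrist.pkl','rb'))
T=R.from_rotvec(sS['orientation']).as_matrix(); p0=sS['ee_pos']
for n,a,b in (('jun',(232.8,166.3),(333.6,204.8)),('ring',(252.2,203.3),(343,230.3))):
    p,e=tri([(S,np.array(a)),(D,np.array(b))]); print(n,p.round(4),np.round(e,2),'tool mm',(T.T@(p-p0)*1000).round(1))
# wrist only, ray at assumed tool x
TW=R.from_rotvec(sW['orientation']).as_matrix()
for uv,x in (((319.2,269.2),-.0437),((318.2,183.5),.134),((319,226),.0063)):
    o,v=ray(W,uv); o=TW.T@(o-sW['ee_pos']); v=TW.T@v; t=(x-o[0])/v[0]; print(uv,x,((o+t*v)*1000).round(1))
print(p0)
E
```

```text
jun [ 0.4055 -0.3616  0.2711] [0.19 0.19] tool mm [13.  -7.5  3.2]
ring [ 0.4533 -0.3386  0.1587] [1.12 1.13] tool mm [137.1 -13.6  -2.1]
(319.2, 269.2) -0.0437 [-43.7  -1.4   0.7]
(318.2, 183.5) 0.134 [134.   -1.4  -0. ]
(319, 226) 0.0063 [6.3 2.4 0.7]
[ 0.40487022 -0.35842331  0.28609318]
```

```bash
python3 - <<'E'
import cv2,numpy as np
for n in 'cde':
    im=cv2.imread(f'pics/{n}_wrist.png'); hsv=cv2.cvtColor(im,cv2.COLOR_BGR2HSV)
    for nm,lo,hi in (('blue',(100,150,60),(125,255,255)),('orange',(5,150,100),(22,255,255)),('green',(50,120,60),(80,255,255))):
        m=cv2.inRange(hsv,lo,hi); k,l,st,ce=cv2.connectedComponentsWithStats(m)
        sub=st[1:].copy(); 
        best=max((i for i in range(1,k) if 200<ce[i][1] or n=='e'), key=lambda i:st[i,4]*(120<ce[i][1]<300)*(170<ce[i][0]<460))
        mm=(l==best).astype(np.uint8); c,_=cv2.findContours(mm,0,2); r=cv2.minAreaRect(c[0]); 
        print(n,nm,'minrect',np.round(r[1],1),'angle',round(r[2],1),'bbox',st[best,:4])
E
```

```text
c blue minrect [33.2 48.8] angle 45.0 bbox [222 192  43  46]
c orange minrect [45. 32.] angle 90.0 bbox [305 192  33  46]
c green minrect [49.5 32.5] angle 45.0 bbox [377 192  44  46]
d blue minrect [46.5 77.5] angle 42.0 bbox [178 217  66  70]
d orange minrect [69. 40.] angle 90.0 bbox [299 217  41  70]
d green minrect [76.7 46.1] angle 49.4 bbox [390 217  65  70]
e blue minrect [24.  33.9] angle 45.0 bbox [243 170  31  33]
e orange minrect [67. 40.] angle 90.0 bbox [299 219  41  68]
e green minrect [33.2 24. ] angle 45.0 bbox [362 170  31  33]
```

```bash
cat >> go.py <<'E'
def sim(p0,T0,p1,T1,n=9):
    from scipy.spatial.transform import Slerp
    sl=Slerp([0,1],R.from_matrix(np.stack([T0,T1])))
    q=None
    for t in np.linspace(0,1,n):
        T=sl(t).as_matrix(); p=p0+(p1-p0)*t
        tip=p+T[:,0]*.1463; z=ik(p,T,k,s4,q0=q,n=6 if q is None else 0); q=z[0] if z else None
        print(round(t,2),'tcp',p.round(3),'tip',tip.round(3),'q',None if q is None else q.round(2))
E
python3 - <<'E'
from go import *
from cell import observe
s=observe(); T0=R.from_rotvec(s['orientation']).as_matrix(); p0=s['ee_pos']
p1=p0+[0,0,.095]
T=frame(-e,bx); pf=vt+e*(.165-g)+.14*n+.03*e
sim(p1,T0,pf,T)
go(p1,T0); go(pf,T); go(vt+e*(.165-g)+.05*n+.03*e,T)
E
```

```text
0.0 tcp [ 0.405 -0.358  0.381] tip [ 0.469 -0.334  0.251] q [-1.06  0.01  1.74  0.5   1.34  0.06]
0.12 tcp [ 0.421 -0.307  0.367] tip [ 0.485 -0.272  0.241] q [-1.01  0.01  1.78  0.54  1.35 -0.03]
0.25 tcp [ 0.438 -0.257  0.354] tip [ 0.5  -0.21  0.23] q [-0.94  0.02  1.82  0.58  1.36 -0.11]
0.38 tcp [ 0.454 -0.206  0.34 ] tip [ 0.513 -0.148  0.22 ] q [-0.87  0.03  1.85  0.61  1.36 -0.18]
0.5 tcp [ 0.471 -0.155  0.327] tip [ 0.524 -0.086  0.209] q [-0.79  0.05  1.88  0.65  1.36 -0.26]
0.62 tcp [ 0.487 -0.105  0.314] tip [ 0.534 -0.026  0.199] q [-0.71  0.09  1.89  0.68  1.35 -0.33]
0.75 tcp [ 0.504 -0.054  0.3  ] tip [0.543 0.033 0.19 ] q [-0.61  0.13  1.9   0.72  1.35 -0.4 ]
0.88 tcp [ 0.521 -0.003  0.287] tip [0.551 0.092 0.18 ] q [-0.52  0.18  1.89  0.75  1.34 -0.47]
1.0 tcp [0.537 0.047 0.273] tip [0.558 0.149 0.17 ] q [-0.42  0.24  1.87  0.79  1.34 -0.54]
dr [0.0, 0.0, 0.0] off [-83.9, 44.6, -0.2] rows 2.0
dr [-0.824, 0.608, 0.27] off [134.6, 225.8, -336.0] rows 7.0
dr [-0.824, 0.608, 0.27] off [175.1, 166.6, -281.6] rows 6.0
```

Call:
servo_tool(
  dr=[
    [0,0,0],
    [0,0,0],
    [-0.1,0.08,0.03],
    [-0.2,0.15,0.07],
    [-0.31,0.23,0.1],
    [-0.41,0.3,0.135],
    [-0.515,0.38,0.17],
    [-0.62,0.456,0.2],
    [-0.72,0.53,0.236],
    [-0.824,0.608,0.27],
    [-0.824,0.608,0.27],
    [-0.824,0.608,0.27],
  ],
  offset=[
    [-42,22,0],
    [-84,44,0],
    [-57,67,-42],
    [-30,90,-84],
    [-2,112,-126],
    [25,135,-168],
    [52,158,-210],
    [80,180,-252],
    [107,203,-294],
    [135,226,-336],
    [135,226,-336],
    [135,226,-336],
  ],
  grip=[0.1,0.1,0.1,0.1,0.1,0.1,0.1,0.1,0.1,0.1,0.1,0.1],
)

```text
time_s: 7.3
ee_pos: [0.5371, 0.0472, 0.2726]
orientation: [0.753, 1.401, 0.456]
wrist_force: [-0.4, -0.1, -1.0]
width: 0.0219
```

```bash
python3 snap.py g wrist scene side;  python3 - <<'E'
from go import *
T=frame(-e,bx); go(vt+e*(.165-g)+.14*n+.03*e,T)
E
```

```text
{'time_s': 7.3, 'joint_pos': array([-0.422,  0.241,  1.869,  0.787,  1.338, -0.534]), 'qd': array([-0.026, -0.024, -0.001,  0.002,  0.005, -0.   ]), 'ee_pos': array([0.537, 0.047, 0.273]), 'orientation': array([0.753, 1.401, 0.456]), 'wrist_force': array([-0.374, -0.056, -1.035]), 'wrist_torque': array([-0.539,  0.118, -0.002]), 'width': 0.021924830807103037}
dr [-0.0, 0.002, 0.001] off [1.3, 0.5, -0.7] rows 1.0
```

```bash
python3 - <<'E'
from h import *; import pickle
for n in ('scene','side','wrist'):
    s,m=pickle.load(open(f'pics/g_{n}.pkl','rb')); T=R.from_rotvec(s['orientation']).as_matrix()
    for x in (.1463,.0063,-.0437): print(n,x,proj(m,s['ee_pos']+T@[x,0,0]).round(1))
im=cv2.imread('pics/g_scene.png')[125:200,360:440]; cv2.imwrite('pics/g_zs.png',cv2.resize(im,None,fx=8,fy=8,interpolation=3))
im=cv2.imread('pics/g_side.png')[110:190,270:340]; cv2.imwrite('pics/g_zd.png',cv2.resize(im,None,fx=7,fy=7,interpolation=3))
im=cv2.imread('pics/g_wrist.png')[180:300,260:380]; cv2.imwrite('pics/g_zw.png',cv2.resize(im,None,fx=5,fy=5,interpolation=3))
E
```

```text
scene 0.1463 [[423.8 174.6]]
scene 0.0063 [[395.9 154.8]]
scene -0.0437 [[384.9 146.9]]
side 0.1463 [[290.6 143.5]]
side 0.0063 [[299.3 129.8]]
side -0.0437 [[302.7 124.4]]
wrist 0.1463 [[318.6 179.1]]
wrist 0.0063 [[318.4 228.4]]
wrist -0.0437 [[318.3 266.2]]
```

```bash
python3 - <<'E'
from h import *; import pickle
s,m=pickle.load(open('pics/g_wrist.pkl','rb')); T=R.from_rotvec(s['orientation']).as_matrix()
pr=lambda x,y:proj(m,s['ee_pos']+T@[x/1000,y/1000,0])[0][1].round(1)
for dx in (0,5,10,15):
  for y in (0,-4,-8,-12): print(dx,y,'junc top(221)',pr(6.3+dx,y+13),'cap bottom(286.6)',pr(-43.7+dx,y-13),'cap top(251)',pr(-43.7+dx,y+13),'tip top(187)',pr(146.3+dx,y+9), pr(146.3+dx,y))
# ext triangulation
S=pickle.load(open('pics/g_scene.pkl','rb'))[1];D=pickle.load(open('pics/g_side.pkl','rb'))[1]
for n,a,b in (('tip',(420.6,177.5),(291,150.7)),('jun',(396,157.8),(297.9,135.4))):
    p,e=tri([(S,np.array(a)),(D,np.array(b))]); print(n,p.round(4),np.round(e,1),'tool',(T.T@(p-s['ee_pos'])*1000).round(1))
E
```

```text
0 0 junc top(221) 211.3 cap bottom(286.6) 286.4 cap top(251) 244.9 tip top(187) 171.6 179.1
0 -4 junc top(221) 216.6 cap bottom(286.6) 292.4 cap top(251) 251.6 tip top(187) 174.9 182.4
0 -8 junc top(221) 221.9 cap bottom(286.6) 298.3 cap top(251) 258.1 tip top(187) 178.3 185.7
0 -12 junc top(221) 227.1 cap bottom(286.6) 304.1 cap top(251) 264.6 tip top(187) 181.6 188.9
5 0 junc top(221) 208.8 cap bottom(286.6) 281.2 cap top(251) 240.6 tip top(187) 170.6 178.0
5 -4 junc top(221) 214.0 cap bottom(286.6) 287.0 cap top(251) 247.1 tip top(187) 173.9 181.3
5 -8 junc top(221) 219.2 cap bottom(286.6) 292.8 cap top(251) 253.5 tip top(187) 177.2 184.5
5 -12 junc top(221) 224.3 cap bottom(286.6) 298.5 cap top(251) 259.9 tip top(187) 180.5 187.7
10 0 junc top(221) 206.4 cap bottom(286.6) 276.2 cap top(251) 236.6 tip top(187) 169.7 177.0
10 -4 junc top(221) 211.5 cap bottom(286.6) 282.0 cap top(251) 243.0 tip top(187) 173.0 180.2
10 -8 junc top(221) 216.6 cap bottom(286.6) 287.6 cap top(251) 249.2 tip top(187) 176.2 183.4
10 -12 junc top(221) 221.6 cap bottom(286.6) 293.2 cap top(251) 255.4 tip top(187) 179.4 186.6
15 0 junc top(221) 204.1 cap bottom(286.6) 271.6 cap top(251) 232.8 tip top(187) 168.8 176.0
15 -4 junc top(221) 209.2 cap bottom(286.6) 277.2 cap top(251) 239.0 tip top(187) 172.0 179.2
15 -8 junc top(221) 214.1 cap bottom(286.6) 282.7 cap top(251) 245.1 tip top(187) 175.2 182.4
15 -12 junc top(221) 219.0 cap bottom(286.6) 288.2 cap top(251) 251.2 tip top(187) 178.4 185.5
tip [0.5534 0.142  0.1496] [1.6 1.3] tool [155.  -18.8  -2.8]
jun [0.5345 0.0555 0.2498] [0.8 0.6] tool [ 21.6 -10.7  -4.2]
```

```bash
cat > rodfit.py <<'E'
from h import *; import pickle
def rodfit(n,wr,sc,sd,S,D,wt=(1,1,1)):
    s,m=pickle.load(open(f'pics/{n}_wrist.pkl','rb')); T=R.from_rotvec(s['orientation']).as_matrix()
    def f(v):
        x0,y0,z0,ay,az=v # grasp-ish point at l=165 : tool coords; direction of tip: (1,ay,az)
        dv=np.array([1,ay,az]);dv/=np.linalg.norm(dv); nn=np.array([-ay,1,0]);nn/=np.linalg.norm(nn)
        pt=lambda l,h:s['ee_pos']+T@(np.array([x0,y0,z0])+dv*(.165-l)+nn*h)
        r=[]
        for (l,h,row) in wr: r.append(wt[0]*(proj(m,pt(l,h))[0][1]-row))
        for l,uv in sc: r+=list(wt[1]*(proj(S,pt(l,0))[0]-uv))
        for l,uv in sd: r+=list(wt[2]*(proj(D,pt(l,0))[0]-uv))
        r+=[z0/.003,az/.03, (0)]
        return np.array(r)
    z=least_squares(f,[-.0187,0,0,0,0],x_scale=[.01,.01,.01,.05,.05]); print((z.x*[1e3,1e3,1e3,1,1]).round(3)); print(f(z.x).round(1)); return z.x
if __name__=='__main__':
    S=pickle.load(open('pics/g_scene.pkl','rb'))[1];D=pickle.load(open('pics/g_side.pkl','rb'))[1]
    wr=[(.140,.013,221),(.190,-.013,286.6),(.190,.013,251),(.003,.009,187)]
    sc=[(0.0,(420.6,177.5)),(.140,(396,157.8))]; sd=[(0.0,(291,150.7)),(.14,(297.9,135.4))]
    rodfit('g',wr,sc,sd,S,D); rodfit('g',wr,[],[],S,D); rodfit('g',[],sc,sd,S,D)
E
python3 rodfit.py
```

```text
[-5.7050e+00 -1.1507e+01 -2.5180e+00 -5.5000e-02 -1.1000e-02]
[-0.2  1.7 -1.6 -0.9 -0.6  1.9 -1.3  1.2 -1.3 -0.1  0.3 -0.2 -0.8 -0.4
  0. ]
[  2.616 -16.222   0.     -0.044   0.   ]
[ 1.   0.2 -0.8 -0.4  0.   0.   0. ]
[-6.502 -8.612 -2.129 -0.059 -0.01 ]
[-0.1  1.5 -0.6  0.5 -1.3 -0.8  0.3 -1.1 -0.7 -0.3  0. ]
```

```bash
cat >> go.py <<'E'
ROD=np.array([-.008,-.009,0.]); AY=-.055
def rodpose(x0=ROD,ay=AY,an=0.,ae=0.):
    T=frame(-e,bx)@rot('z',-np.arctan(ay)); return vt+e*.165+an*n+ae*e-T@x0, T
E
python3 - <<'E'
from go import *
go(*rodpose(an=.045,ae=.025)); go(*rodpose(an=.02,ae=.02))
E
```

```text
dr [-0.0, 0.002, 0.056] off [-4.8, -85.1, -0.6] rows 2.0
dr [-0.0, 0.002, 0.056] off [0.2, -110.1, -0.6] rows 2.0
```

Call:
servo_tool(
  dr=[
    [0,0,0.03],
    [0,0,0.056],
    [0,0,0.056],
    [0,0,0.056],
  ],
  offset=[
    [-2,-45,0],
    [-5,-85,0],
    [-5,-85,0],
    [-5,-85,0],
  ],
  grip=[0.1,0.1,0.1,0.1],
)

```text
time_s: 7.95
ee_pos: [0.5252, -0.0161, 0.2179]
orientation: [0.794, 1.379, 0.499]
wrist_force: [0.5, 0.4, -1.3]
width: 0.0217
```

```bash
python3 snap.py i wrist scene side; python3 - <<'E'
from h import *
im=cv2.imread('pics/i_scene.png')[150:240,330:420]; cv2.imwrite('pics/i_zs.png',cv2.resize(im,None,fx=6,fy=6,interpolation=3))
im=cv2.imread('pics/i_side.png')[130:220,270:340]; cv2.imwrite('pics/i_zd.png',cv2.resize(im,None,fx=6,fy=6,interpolation=3))
im=cv2.imread('pics/i_wrist.png')[150:310,240:400]; cv2.imwrite('pics/i_zw.png',cv2.resize(im,None,fx=3.7,fy=3.7,interpolation=3))
E
```

```text
{'time_s': 7.95, 'joint_pos': array([-0.563,  0.363,  1.881,  0.795,  1.357, -0.725]), 'qd': array([ 0.02 , -0.013, -0.007, -0.002,  0.   , -0.001]), 'ee_pos': array([ 0.525, -0.016,  0.218]), 'orientation': array([0.794, 1.379, 0.499]), 'wrist_force': array([ 0.478,  0.383, -1.332]), 'wrist_torque': array([-0.633,  0.164,  0.061]), 'width': 0.021694907496361288}
```

```bash
python3 - <<'E'
from rodfit import *
S=pickle.load(open('pics/g_scene.pkl','rb'))[1];D=pickle.load(open('pics/g_side.pkl','rb'))[1]
wr=[(.140,.013,222.2),(.190,-.013,287),(.190,.013,251.4),(.001,.008,191)]
sc=[(0.0,(397.5,193.7)),(.140,(371.3,175))]; sd=[(0.0,(297.5,171.3)),(.14,(304.2,160))]
v=rodfit('i',wr,sc,sd,S,D); rodfit('i',wr,[],[],S,D); rodfit('i',[],sc,sd,S,D)
from go import *
s=pickle.load(open('pics/i_wrist.pkl','rb'))[0]; T=R.from_rotvec(s['orientation']).as_matrix()
for v in (v,[-.008,-.009,0,-.055,0]):
    dv=np.array([1,v[3],v[4]]);dv/=np.linalg.norm(dv)
    for l in (0,.165):
        p=s['ee_pos']+T@(np.array(v[:3])+dv*(.165-l)); r=p-vt; print(l,'in V: lat',round(r@bx*1e3,1),'n',round(r@n*1e3,1),'e',round(r@e*1e3-l*1e3,1))
E
```

```text
[-6.5220e+00 -1.1807e+01 -3.2350e+00 -8.0000e-02  3.0000e-03]
[ 0.1  2.  -2.  -0.8  0.3  1.5 -1.3  1.7 -1.7  0.5  0.4 -0.6 -1.1  0.1
  0. ]
[  3.01  -17.195   0.     -0.066   0.   ]
[ 1.3  0.3 -1.  -0.6  0.   0.   0. ]
[-8.648e+00 -8.626e+00 -2.658e+00 -9.000e-02  4.000e-03]
[ 0.3  1.1 -0.9  0.9 -1.4 -0.1  0.5 -1.7 -0.9  0.1  0. ]
0 in V: lat -1.3 n 38.9 e 23.8
0.165 in V: lat -2.2 n 43.1 e 23.7
0 in V: lat 1.5 n 45.8 e 25.4
0.165 in V: lat 1.1 n 45.8 e 25.4
```

Call:
servo_tool(
  dr=[
    [0,0,0.012],
    [0,0,0.025],
    [0,0,0.025],
  ],
  offset=[
    [0,-20,0],
    [0,-34,0],
    [0,-34,0],
  ],
  grip=[0.1,0.1,0.1],
)

```text
time_s: 8.48
ee_pos: [0.5201, -0.038, 0.1913]
orientation: [0.812, 1.373, 0.519]
wrist_force: [0.3, -1.0, -2.0]
width: 0.022
```

```bash
python3 snap.py j wrist scene; python3 - <<'E'
from h import *
im=cv2.imread('pics/j_scene.png')[150:240,330:420]; cv2.imwrite('pics/j_zs.png',cv2.resize(im,None,fx=6,fy=6,interpolation=3))
im=cv2.imread('pics/j_wrist.png')[150:310,240:400]; cv2.imwrite('pics/j_zw.png',cv2.resize(im,None,fx=3.7,fy=3.7,interpolation=3))
E
```

```text
{'time_s': 8.475, 'joint_pos': array([-0.611,  0.425,  1.878,  0.796,  1.361, -0.798]), 'qd': array([ 0.012, -0.017, -0.004,  0.009,  0.007,  0.018]), 'ee_pos': array([ 0.52 , -0.038,  0.191]), 'orientation': array([0.812, 1.373, 0.519]), 'wrist_force': array([ 0.252, -1.042, -2.002]), 'wrist_torque': array([-0.623,  0.177,  0.052]), 'width': 0.02197759198431033}
```

In the wrist crop the rod (290,170) runs centred between both V cheeks, and in the scene crop its tip is about 20 mm short of the stop. I lower it in small steps and watch the force.

Call:
servo_tool(
  dr=[
    [0,0,0],
    [0,0,0],
    [0,0,0],
  ],
  offset=[
    [0,-3,0],
    [0,-6,0],
    [0,-6,0],
  ],
  grip=[0.1,0.1,0.1],
)

```text
time_s: 8.95
ee_pos: [0.5195, -0.0417, 0.1872]
orientation: [0.811, 1.372, 0.519]
wrist_force: [0.1, -0.7, -1.6]
width: 0.0217
```

Call:
servo_tool(
  dr=[
    [0,0,0],
    [0,0,0],
    [0,0,0],
  ],
  offset=[
    [0,-2,0],
    [0,-4,0],
    [0,-4,0],
  ],
  grip=[0.1,0.1,0.1],
)

```text
time_s: 9.32
ee_pos: [0.519, -0.0443, 0.1841]
orientation: [0.811, 1.372, 0.519]
wrist_force: [0.3, -0.8, -1.5]
width: 0.0219
```

```bash
python3 snap.py k wrist; python3 - <<'E'
from h import *
im=cv2.imread('pics/k_wrist.png')[150:310,240:400]; cv2.imwrite('pics/k_zw.png',cv2.resize(im,None,fx=3.7,fy=3.7,interpolation=3))
E
```

```text
{'time_s': 9.325, 'joint_pos': array([-0.621,  0.439,  1.876,  0.792,  1.357, -0.813]), 'qd': array([ 0.001, -0.003, -0.   ,  0.001,  0.002,  0.002]), 'ee_pos': array([ 0.519, -0.044,  0.184]), 'orientation': array([0.811, 1.372, 0.519]), 'wrist_force': array([ 0.324, -0.75 , -1.5  ]), 'wrist_torque': array([-0.569,  0.162, -0.027]), 'width': 0.02185972757750196}
```

Call:
servo_tool(
  dr=[
    [0,0,0],
    [0,0,0],
    [0,0,0],
  ],
  offset=[
    [0,-2,0],
    [0,-4,0],
    [0,-4,0],
  ],
  grip=[0.1,0.1,0.1],
)

```text
time_s: 9.75
ee_pos: [0.5184, -0.0468, 0.1811]
orientation: [0.811, 1.372, 0.519]
wrist_force: [0.1, -0.0, -1.5]
width: 0.022
```

```bash
python3 snap.py l wrist scene; python3 - <<'E'
from h import *
im=cv2.imread('pics/l_wrist.png')[150:310,240:400]; cv2.imwrite('pics/l_zw.png',cv2.resize(im,None,fx=3.7,fy=3.7,interpolation=3))
im=cv2.imread('pics/l_scene.png')[150:240,330:420]; cv2.imwrite('pics/l_zs.png',cv2.resize(im,None,fx=6,fy=6,interpolation=3))
E
```

```text
{'time_s': 9.75, 'joint_pos': array([-0.625,  0.445,  1.876,  0.791,  1.356, -0.819]), 'qd': array([ 0.001, -0.001,  0.001,  0.   ,  0.002,  0.003]), 'ee_pos': array([ 0.518, -0.047,  0.181]), 'orientation': array([0.811, 1.372, 0.519]), 'wrist_force': array([ 0.136, -0.005, -1.452]), 'wrist_torque': array([-0.56,  0.12, -0.02]), 'width': 0.021973742030846472}
```

Call:
servo_tool(
  dr=[
    [0,0,0],
    [0,0,0],
    [0,0,0],
  ],
  offset=[
    [0,-2,0],
    [0,-4,0],
    [0,-4,0],
  ],
  grip=[0.1,0.1,0.1],
)

```text
time_s: 10.22
ee_pos: [0.5179, -0.0493, 0.178]
orientation: [0.811, 1.372, 0.519]
wrist_force: [-0.2, 0.2, -0.4]
width: 0.0216
```

```bash
python3 snap.py m wrist; python3 - <<'E'
from h import *
im=cv2.imread('pics/m_wrist.png')[150:310,240:400]; cv2.imwrite('pics/m_zw.png',cv2.resize(im,None,fx=3.7,fy=3.7,interpolation=3))
E
```

```text
{'time_s': 10.225, 'joint_pos': array([-0.629,  0.45 ,  1.875,  0.789,  1.355, -0.825]), 'qd': array([ 0.001, -0.001, -0.002,  0.002,  0.002,  0.001]), 'ee_pos': array([ 0.518, -0.049,  0.178]), 'orientation': array([0.811, 1.372, 0.519]), 'wrist_force': array([-0.247,  0.151, -0.438]), 'wrist_torque': array([-0.42 ,  0.148,  0.074]), 'width': 0.021600850811612546}
```

Call:
servo_tool(
  dr=[
    [0,0,0],
    [0,0,0],
    [0,0,0],
  ],
  offset=[
    [0,-2,0],
    [0,-4,0],
    [0,-4,0],
  ],
  grip=[0.1,0.1,0.1],
)

```text
time_s: 10.65
ee_pos: [0.5174, -0.0519, 0.175]
orientation: [0.811, 1.372, 0.519]
wrist_force: [-0.9, -0.1, -1.2]
width: 0.0219
```

```bash
python3 snap.py n wrist scene side; python3 - <<'E'
from h import *
im=cv2.imread('pics/n_wrist.png')[150:310,240:400]; cv2.imwrite('pics/n_zw.png',cv2.resize(im,None,fx=3.7,fy=3.7,interpolation=3))
im=cv2.imread('pics/n_scene.png')[150:240,330:420]; cv2.imwrite('pics/n_zs.png',cv2.resize(im,None,fx=6,fy=6,interpolation=3))
im=cv2.imread('pics/n_side.png')[130:230,260:350]; cv2.imwrite('pics/n_zd.png',cv2.resize(im,None,fx=6,fy=6,interpolation=3))
E
```

```text
{'time_s': 10.65, 'joint_pos': array([-0.633,  0.456,  1.874,  0.788,  1.353, -0.831]), 'qd': array([ 0.002, -0.   ,  0.001,  0.002,  0.001,  0.003]), 'ee_pos': array([ 0.517, -0.052,  0.175]), 'orientation': array([0.811, 1.372, 0.519]), 'wrist_force': array([-0.899, -0.059, -1.183]), 'wrist_torque': array([-0.344,  0.157,  0.085]), 'width': 0.021927307643495347}
```

```bash
python3 - <<'E'
from go import *
S=pickle.load(open('pics/n_scene.pkl','rb'))[1]
for l in (0,.02,.075,.125,.165,.19): print(l,((proj(S,vt+e*l)[0]-[330,150])*6).round(0))
W=pickle.load(open('pics/n_wrist.pkl','rb'))[1]
for l in (0,.02,.075,.14,.165,.19): print(l,((proj(W,vt+e*l)[0]-[240,150])*3.7).round(0))
from rodfit import rodfit
for nm,r in (('i',(222.2,287,251.4,191)),('k',(222,287,251,190.5)),('l',(221,286.5,251.5,187)),('m',(219.5,286.5,252,181.6)),('n',(217,286,253,175))):
    wr=[(.140,.013,r[0]),(.190,-.013,r[1]),(.190,.013,r[2]),(.001,.008,r[3])]
    v=rodfit(nm,wr,[],[],S,S)
    s=pickle.load(open(f'pics/{nm}_wrist.pkl','rb'))[0];T=R.from_rotvec(s['orientation']).as_matrix()
    dv=np.array([1,v[3],v[4]]);dv/=np.linalg.norm(dv)
    for l in (0,.165):
        p=s['ee_pos']+T@(np.array(v[:3])+dv*(.165-l)); r=p-vt; print(nm,l,'in V: lat',round(r@bx*1e3,1),'n',round(r@n*1e3,1),'e',round(r@e*1e3-l*1e3,1))
E
```

```text
0 [375. 333.]
0.02 [352. 320.]
0.075 [287. 282.]
0.125 [225. 246.]
0.165 [173. 216.]
0.19 [139. 197.]
0 [289. 122.]
0.02 [288. 133.]
0.075 [288. 172.]
0.14 [287. 239.]
0.165 [287. 276.]
0.19 [286. 322.]
[  3.01  -17.195   0.     -0.066   0.   ]
[ 1.3  0.3 -1.  -0.6  0.   0.   0. ]
i 0 in V: lat 1.5 n 36.3 e 13.9
i 0.165 in V: lat 1.1 n 38.2 e 13.9
[  2.082 -16.473   0.     -0.066   0.   ]
[ 1.1  0.3 -0.9 -0.5  0.   0.   0. ]
k 0 in V: lat 0.8 n -2.9 e 10.9
k 0.165 in V: lat 0.7 n -5.3 e 10.9
[  3.954 -16.98    0.     -0.038   0.   ]
[ 1.1  0.3 -0.9 -0.5  0.   0.   0. ]
l 0 in V: lat 0.7 n -2.7 e 8.8
l 0.165 in V: lat 0.6 n -9.6 e 8.7
[ 3.543e+00 -1.603e+01  0.000e+00 -1.000e-03  0.000e+00]
[ 0.9  0.2 -0.7 -0.4  0.   0.   0. ]
m 0 in V: lat 0.7 n 0.4 e 9.3
m 0.165 in V: lat 0.6 n -12.7 e 8.8
[  3.622 -15.099   0.      0.047   0.   ]
[ 1.1  0.3 -1.  -0.5  0.   0.   0. ]
n 0 in V: lat 0.7 n 5.1 e 9.9
n 0.165 in V: lat 0.6 n -15.7 e 8.5
```

```bash
python3 - <<'E'
from go import *
go(*rodpose(np.array([.0036,-.0151,0]),.047,an=-.003,ae=.009))
E
```

```text
dr [0.0, 0.001, -0.127] off [2.5, 13.0, -0.7] rows 1.0
```

Call:
servo_tool(
  dr=[
    [0,0,-0.03],
    [0,0,-0.08],
    [0,0,-0.127],
    [0,0,-0.127],
  ],
  offset=[
    [1,5,0],
    [2,10,0],
    [2.5,13,0],
    [2.5,13,0],
  ],
  grip=[0.1,0.1,0.1,0.1],
)

```text
time_s: 11.3
ee_pos: [0.52, -0.041, 0.1845]
orientation: [0.715, 1.412, 0.421]
wrist_force: [-0.1, 0.2, -0.4]
width: 0.0218
```

```bash
python3 snap.py o wrist scene; python3 - <<'E'
from h import *
im=cv2.imread('pics/o_wrist.png')[150:310,240:400]; cv2.imwrite('pics/o_zw.png',cv2.resize(im,None,fx=3.7,fy=3.7,interpolation=3))
im=cv2.imread('pics/o_scene.png')[150:240,330:420]; cv2.imwrite('pics/o_zs.png',cv2.resize(im,None,fx=6,fy=6,interpolation=3))
E
```

```text
{'time_s': 11.3, 'joint_pos': array([-0.559,  0.37 ,  1.886,  0.718,  1.279, -0.715]), 'qd': array([-0.021,  0.027,  0.002,  0.01 ,  0.013, -0.026]), 'ee_pos': array([ 0.52 , -0.041,  0.184]), 'orientation': array([0.715, 1.412, 0.421]), 'wrist_force': array([-0.078,  0.167, -0.393]), 'wrist_torque': array([-0.405,  0.137,  0.005]), 'width': 0.021826880724070807}
```

Call:
servo_tool(
  dr=[
    [0,0,0.01],
    [0,0,0.02],
    [0,0,0.02],
    [0,0,0.02],
  ],
  offset=[
    [0,-4,0],
    [0,-7,0],
    [0,-7,0],
    [0,-7,0],
  ],
  grip=[0.1,0.1,0.1,0.1],
)

```text
time_s: 11.9
ee_pos: [0.5183, -0.0469, 0.1784]
orientation: [0.734, 1.408, 0.436]
wrist_force: [-0.1, 0.0, -0.3]
width: 0.0221
```

```bash
python3 snap.py p wrist scene; python3 - <<'E'
from h import *; from go import *
S=pickle.load(open('pics/p_scene.pkl','rb'))[1]
im=cv2.imread('pics/p_wrist.png')[150:310,240:400]; cv2.imwrite('pics/p_zw.png',cv2.resize(im,None,fx=3.7,fy=3.7,interpolation=3))
im=cv2.imread('pics/p_scene.png')[150:240,330:420]; im=cv2.resize(im,None,fx=8,fy=8,interpolation=3)
pp=[tuple(((proj(S,vt+e*l)[0]-[330,150]+.5)*8).astype(int).tolist()) for l in (0,.19)]
cv2.line(im,pp[0],pp[1],(0,255,255),1); 
for l in (0,.14): cv2.circle(im,tuple(((proj(S,vt+e*l)[0]-[330,150]+.5)*8).astype(int).tolist()),3,(255,0,255),1)
cv2.imwrite('pics/p_zs.png',im[100:600])
E
```

```text
{'time_s': 11.9, 'joint_pos': array([-0.579,  0.392,  1.884,  0.729,  1.29 , -0.742]), 'qd': array([ 0.005, -0.006, -0.001, -0.002,  0.001, -0.001]), 'ee_pos': array([ 0.518, -0.047,  0.178]), 'orientation': array([0.734, 1.408, 0.436]), 'wrist_force': array([-0.116,  0.044, -0.307]), 'wrist_torque': array([-0.381,  0.073, -0.037]), 'width': 0.022111444728247137}
```

Call:
servo_tool(
  dr=[
    [0,0,0],
    [0,0,0],
    [0,0,0],
    [0,0,0],
    [0,0,0],
  ],
  offset=[
    [0,-3,0],
    [5,-3.5,0],
    [9,-3.5,0],
    [13,-3.5,0],
    [13,-3.5,0],
  ],
  grip=[0.1,0.1,0.1,0.1,0.1],
)

```text
time_s: 12.62
ee_pos: [0.5195, -0.04, 0.1665]
orientation: [0.733, 1.408, 0.437]
wrist_force: [-1.3, 2.0, -1.3]
width: 0.0219
```

```bash
cat > vv.py <<'E'
import sys
from go import *
nm=sys.argv[1]
S=pickle.load(open(f'pics/{nm}_scene.pkl','rb'))[1]
im=cv2.imread(f'pics/{nm}_wrist.png')[150:310,240:400]; cv2.imwrite(f'pics/{nm}_zw.png',cv2.resize(im,None,fx=3.7,fy=3.7,interpolation=3))
im=cv2.imread(f'pics/{nm}_scene.png')[150:240,330:420]; im=cv2.resize(im,None,fx=8,fy=8,interpolation=3)
P2=lambda l:tuple(((proj(S,vt+e*l)[0]-[330,150]+.5)*8).astype(int).tolist())
cv2.line(im,P2(0),P2(.19),(0,255,255),1)
for l in (0,.14): cv2.circle(im,P2(l),3,(255,0,255),1)
cv2.imwrite(f'pics/{nm}_zs.png',im[100:600])
E
python3 snap.py q wrist scene; python3 vv.py q
```

```text
{'time_s': 12.625, 'joint_pos': array([-0.568,  0.406,  1.896,  0.739,  1.264, -0.754]), 'qd': array([-0.004, -0.002, -0.006, -0.004,  0.005,  0.002]), 'ee_pos': array([ 0.52 , -0.04 ,  0.167]), 'orientation': array([0.733, 1.408, 0.437]), 'wrist_force': array([-1.256,  1.969, -1.313]), 'wrist_torque': array([-0.207,  0.124,  0.054]), 'width': 0.021925050994138804}
```

Call:
servo_tool(
  dr=[
    [0,0,0],
    [0,0,0],
    [0,0,0],
  ],
  offset=[
    [2,0,0],
    [4,0,0],
    [4,0,0],
  ],
  grip=[0.1,0.1,0.1],
)

```text
time_s: 13.1
ee_pos: [0.5203, -0.0377, 0.1639]
orientation: [0.733, 1.407, 0.436]
wrist_force: [0.4, 1.4, -1.0]
width: 0.0224
```

Call:
servo_tool(
  dr=[
    [0,0,0],
    [0,0,0],
    [0,0,0],
  ],
  offset=[
    [2,0,0],
    [4,0,0],
    [4,0,0],
  ],
  grip=[0.1,0.1,0.1],
)

```text
time_s: 13.48
ee_pos: [0.5208, -0.0349, 0.1609]
orientation: [0.733, 1.407, 0.436]
wrist_force: [-0.7, 1.5, -0.5]
width: 0.0219
```

```bash
python3 snap.py r wrist scene; python3 vv.py r
```

```text
{'time_s': 13.475, 'joint_pos': array([-0.559,  0.412,  1.904,  0.747,  1.25 , -0.759]), 'qd': array([-0.002, -0.001, -0.003, -0.001,  0.002, -0.002]), 'ee_pos': array([ 0.521, -0.035,  0.161]), 'orientation': array([0.733, 1.407, 0.436]), 'wrist_force': array([-0.7  ,  1.454, -0.472]), 'wrist_torque': array([-0.157,  0.244,  0.205]), 'width': 0.021925457831902435}
```

Call:
servo_tool(
  dr=[
    [0,0,0],
    [0,0,0],
    [0,0,0],
  ],
  offset=[
    [2,0,0],
    [4,0,0],
    [4,0,0],
  ],
  grip=[0.1,0.1,0.1],
)

```text
time_s: 13.95
ee_pos: [0.5214, -0.0323, 0.158]
orientation: [0.733, 1.407, 0.436]
wrist_force: [-0.8, 1.7, -0.4]
width: 0.0222
```

Call:
servo_tool(
  dr=[
    [0,0,0],
    [0,0,0],
    [0,0,0],
  ],
  offset=[
    [2,0,0],
    [4,0,0],
    [4,0,0],
  ],
  grip=[0.1,0.1,0.1],
)

```text
time_s: 14.32
ee_pos: [0.5219, -0.0295, 0.1551]
orientation: [0.733, 1.407, 0.436]
wrist_force: [-0.2, 1.5, -0.6]
width: 0.0222
```

```bash
python3 snap.py t wrist scene; python3 vv.py t
```

```text
{'time_s': 14.325, 'joint_pos': array([-0.549,  0.418,  1.911,  0.755,  1.235, -0.763]), 'qd': array([-0.001, -0.001,  0.   , -0.003,  0.002,  0.002]), 'ee_pos': array([ 0.522, -0.03 ,  0.155]), 'orientation': array([0.733, 1.407, 0.436]), 'wrist_force': array([-0.215,  1.494, -0.615]), 'wrist_torque': array([-0.104,  0.255,  0.16 ]), 'width': 0.022232105098584615}
```

```bash
cat > vfit.py <<'E'
# draw V model and a rod with given (e0, n_tip, n_head(l=165), lat) in wrist and scene pictures
import sys
from go import *
def VP(lat,nn,ss): return vt+bx*lat+n*nn+e*ss
def overlay(nm,cam,rod,off,size,k):
    m=pickle.load(open(f'pics/{nm}_{cam}.pkl','rb'))[1]
    im=cv2.imread(f'pics/{nm}_{cam}.png')[off[1]:off[1]+size[1],off[0]:off[0]+size[0]]; im=cv2.resize(im,None,fx=k,fy=k,interpolation=3)
    Q=lambda p:tuple(np.round((proj(m,p)[0]-off+.5)*k-.5).astype(int).tolist())
    for s0,s1 in ((.010,.045),(.105,.125)):
        for sg in (1,-1):
            q=[VP(0,-.0127,s0),VP(sg*.0212,.0085,s0),VP(sg*.0212,.0085,s1),VP(0,-.0127,s1)]
            cv2.polylines(im,[np.array([Q(x) for x in q])],True,(0,0,255),1)
    e0,nt,nh,lat=rod
    a=(nh-nt)/.165; dv=e+n*a; dv/=np.linalg.norm(dv); o=VP(lat,nt,e0); nn=np.cross(bx,dv); nn*=np.sign(nn@n)
    for l,r in ((0,.009),(.14,.009),(.14,.013),(.19,.013)):
        c=[Q(o+dv*l+r*(np.cos(t)*bx+np.sin(t)*nn)) for t in np.linspace(0,2*np.pi,30)]
        cv2.polylines(im,[np.array(c)],True,(0,255,0) if cam=='scene' else (0,200,0),1)
    cv2.imwrite(f'pics/ovl_{nm}_{cam}.png',im)
if __name__=='__main__':
    nm=sys.argv[1]; rod=[float(x)/1000 for x in sys.argv[2:6]]
    overlay(nm,'wrist',rod,(240,150),(160,160),3.7); overlay(nm,'scene',rod,(340,160),(80,60),9)
E
python3 vfit.py t -8 12 -4 0
cat > vf2.py <<'E'
from vfit import *
def solve(nm,tip_top,jun_top,cap_top,cap_bot,jun_sc=None,tip_sc=None,verbose=True):
    W=pickle.load(open(f'pics/{nm}_wrist.pkl','rb'))[1]
    S=pickle.load(open(f'pics/{nm}_scene.pkl','rb'))[1] if jun_sc else None
    row=lambda y:(y+.5)/3.7-.5+150
    def f(v):
        e0,nt,nh=v; a=(nh-nt)/.165; dv=e+n*a; dv/=np.linalg.norm(dv); o=VP(0,nt,e0); nn=np.cross(bx,dv); nn*=np.sign(nn@n)
        r=[]
        for l,h,y in ((.002,.008,tip_top),(.14,.013,jun_top),(.19,.013,cap_top),(.19,-.013,cap_bot)):
            r.append(proj(W,o+dv*l+nn*h)[0][1]-row(y))
        if jun_sc: r+=list(proj(S,o+dv*.14)[0]-((np.array(jun_sc)+.5)/9-.5+[340,160]))
        if tip_sc: r+=list(proj(S,o)[0]-((np.array(tip_sc)+.5)/9-.5+[340,160]))
        return np.array(r)
    z=least_squares(f,[0,0,0],x_scale=.01); print(nm,'e0,n_tip,n_head mm',(z.x*1e3).round(1),'res',f(z.x).round(1)); return z.x
if __name__=='__main__':
    solve('t',67,238,382,503); v=solve('t',67,238,382,503,(243,260))
    overlay('t','wrist',(*v,0),(240,150),(160,160),3.7); overlay('t','scene',(*v,0),(340,160),(80,60),9)
E
python3 vf2.py
```

```text
t e0,n_tip,n_head mm [-16.8  -0.6 -11. ] res [-0.4  1.  -0.9  0.3]
t e0,n_tip,n_head mm [-9.2  1.4 -6.4] res [-0.5 -0.3 -1.7  1.7 -1.7  3. ]
```

```bash
python3 - <<'E'
from vfit import *
W=pickle.load(open('pics/t_wrist.pkl','rb'))[1]
def rows(e0,nt,nh):
    a=(nh-nt)/.165; dv=e+n*a; dv/=np.linalg.norm(dv); o=VP(0,nt,e0); nn=np.cross(bx,dv); nn*=np.sign(nn@n)
    return [round(float((proj(W,o+dv*l+nn*h)[0][1]-150+.5)*3.7),0) for l,h in ((.002,.008),(.14,.013),(.19,.013),(.19,-.013))]
print('obs [67,238,382,503]')
for e0 in (0,-.005,-.01):
  for nt in (0,.005,.01,.015):
    for nh in (0,-.005,-.01): print(e0,nt,nh,rows(e0,nt,nh))
# plate top edge
print([((proj(W,VP(x,.006,ee))[0]-[240,150]+.5)*3.7).round(0).tolist() for x in (-.016,.016) for ee in (0,-.004)])
E
```

```text
obs [67,238,382,503]
0 0 0 [76.0, 230.0, 361.0, 510.0]
0 0 -0.005 [76.0, 251.0, 397.0, 538.0]
0 0 -0.01 [77.0, 272.0, 431.0, 565.0]
0 0.005 0 [61.0, 227.0, 367.0, 512.0]
0 0.005 -0.005 [61.0, 248.0, 402.0, 539.0]
0 0.005 -0.01 [62.0, 268.0, 435.0, 565.0]
0 0.01 0 [45.0, 224.0, 372.0, 513.0]
0 0.01 -0.005 [46.0, 244.0, 406.0, 539.0]
0 0.01 -0.01 [46.0, 265.0, 438.0, 564.0]
0 0.015 0 [30.0, 220.0, 376.0, 513.0]
0 0.015 -0.005 [30.0, 240.0, 409.0, 539.0]
0 0.015 -0.01 [31.0, 260.0, 440.0, 562.0]
-0.005 0 0 [72.0, 220.0, 345.0, 490.0]
-0.005 0 -0.005 [73.0, 241.0, 379.0, 518.0]
-0.005 0 -0.01 [73.0, 261.0, 413.0, 544.0]
-0.005 0.005 0 [57.0, 217.0, 350.0, 492.0]
-0.005 0.005 -0.005 [57.0, 238.0, 384.0, 519.0]
-0.005 0.005 -0.01 [58.0, 258.0, 417.0, 544.0]
-0.005 0.01 0 [42.0, 214.0, 355.0, 493.0]
-0.005 0.01 -0.005 [42.0, 234.0, 388.0, 519.0]
-0.005 0.01 -0.01 [43.0, 254.0, 420.0, 544.0]
-0.005 0.015 0 [26.0, 210.0, 359.0, 494.0]
-0.005 0.015 -0.005 [27.0, 230.0, 392.0, 519.0]
-0.005 0.015 -0.01 [27.0, 250.0, 422.0, 542.0]
-0.01 0 0 [68.0, 211.0, 329.0, 471.0]
-0.01 0 -0.005 [69.0, 231.0, 363.0, 499.0]
-0.01 0 -0.01 [69.0, 251.0, 395.0, 525.0]
-0.01 0.005 0 [53.0, 208.0, 334.0, 473.0]
-0.01 0.005 -0.005 [54.0, 228.0, 368.0, 500.0]
-0.01 0.005 -0.01 [54.0, 248.0, 399.0, 525.0]
-0.01 0.01 0 [38.0, 205.0, 339.0, 475.0]
-0.01 0.01 -0.005 [39.0, 225.0, 372.0, 500.0]
-0.01 0.01 -0.01 [39.0, 244.0, 402.0, 524.0]
-0.01 0.015 0 [23.0, 201.0, 343.0, 475.0]
-0.01 0.015 -0.005 [24.0, 221.0, 375.0, 500.0]
-0.01 0.015 -0.01 [24.0, 240.0, 405.0, 523.0]
[[240.0, 81.0], [240.0, 78.0], [341.0, 81.0], [341.0, 78.0]]
```

Call:
servo_tool(
  dr=[
    [0,0,0],
    [0,0,0],
    [0,0,0],
    [0,0,0],
    [0,0,0],
    [0,0,0],
  ],
  offset=[
    [0,1.5,0],
    [0,1.5,0],
    [0,1.5,0],
    [0,1.5,0],
    [0,1.5,0],
    [0,1.5,0],
  ],
  grip=[0.1,0.1,0.32,0.4,0.45,0.45],
)

```text
time_s: 15.18
ee_pos: [0.5223, -0.0288, 0.1563]
orientation: [0.733, 1.407, 0.436]
wrist_force: [-0.5, 0.1, -0.2]
width: 0.0384
```

```bash
python3 snap.py u wrist scene side; python3 vfit.py u 0 0 0 0
```

```text
{'time_s': 15.175, 'joint_pos': array([-0.548,  0.416,  1.911,  0.755,  1.236, -0.761]), 'qd': array([ 0.001,  0.   ,  0.001, -0.001,  0.   ,  0.   ]), 'ee_pos': array([ 0.522, -0.029,  0.156]), 'orientation': array([0.733, 1.407, 0.436]), 'wrist_force': array([-0.536,  0.057, -0.215]), 'wrist_torque': array([-0.264,  0.024, -0.054]), 'width': 0.03839165361102992}
```

The released rod matches the home overlay in both views, within a few mm: the wrist crop has the junction at (288,240) against a predicted 237. I back off along the rod and swing round to the other side for the shaft grip.

```bash
python3 - <<'E'
from go import *
from cell import observe
s=observe(); T0=R.from_rotvec(s['orientation']).as_matrix(); p0=s['ee_pos']
p1=p0-T0[:,0]*.075; p2=p1+n*.07+e*.0
T=frame(-n,bx); pr=vt+e*.075-n*g+.12*n
sim(p2,T0,pr,T)
go(p1,T0); go(p2,T0); go(pr,T)
E
```

```text
0.0 tcp [ 0.522 -0.031  0.26 ] tip [0.542 0.068 0.154] q [-0.55  0.28  1.83  0.72  1.4  -0.61]
0.12 tcp [ 0.525 -0.016  0.249] tip [0.541 0.061 0.126] q [-0.42  0.21  1.84  0.58  1.28 -0.44]
0.25 tcp [ 0.528 -0.     0.239] tip [0.539 0.052 0.102] q [-0.27  0.17  1.84  0.4   1.19 -0.23]
0.38 tcp [0.531 0.015 0.228] tip [0.536 0.04  0.084] q [-0.1   0.16  1.83  0.2   1.14  0.02]
0.5 tcp [0.534 0.03  0.217] tip [0.534 0.028 0.071] q [ 0.07  0.19  1.8  -0.01  1.16  0.27]
0.62 tcp [0.537 0.045 0.206] tip [0.531 0.016 0.063] q [ 0.22  0.26  1.76 -0.2   1.22  0.5 ]
0.75 tcp [0.54  0.06  0.196] tip [0.529 0.005 0.061] q [ 0.35  0.35  1.7  -0.35  1.32  0.68]
0.88 tcp [0.543 0.076 0.185] tip [ 0.527 -0.004  0.064] q [ 0.45  0.46  1.64 -0.46  1.44  0.81]
1.0 tcp [0.546 0.091 0.174] tip [ 0.525 -0.011  0.071] q [ 0.53  0.59  1.57 -0.55  1.58  0.91]
dr [0.0, 0.0, 0.0] off [-75.0, 0.0, -0.0] rows 2.0
dr [0.0, 0.0, 0.0] off [-76.9, 70.0, 0.0] rows 2.0
dr [-0.0, 0.001, -1.544] off [70.6, 100.7, -0.7] rows 9.0
```

Call:
servo_tool(
  dr=[
    [0,0,0],
    [0,0,0],
    [0,0,-0.05],
    [0,0,-0.22],
    [0,0,-0.4],
    [0,0,-0.58],
    [0,0,-0.76],
    [0,0,-0.94],
    [0,0,-1.12],
    [0,0,-1.3],
    [0,0,-1.45],
    [0,0,-1.544],
  ],
  offset=[
    [-40,0,0],
    [-76,2,0],
    [-76,60,0],
    [-60,85,0],
    [-42,98,0],
    [-24,106,0],
    [-6,110,0],
    [12,112,0],
    [30,112,0],
    [48,110,0],
    [62,108,0],
    [70,106,-1],
  ],
  grip=[0.45,0.45,0.45,0.45,0.45,0.45,0.45,0.45,0.45,0.45,0.45,0.45],
)

```text
time_s: 16.82
ee_pos: [0.5461, 0.0956, 0.177]
orientation: [-0.472, 1.554, -0.772]
wrist_force: [-0.1, -0.6, 0.8]
width: 0.0383
```

```bash
python3 snap.py v wrist scene side; python3 vfit.py v 0 0 0 0
```

```text
{'time_s': 16.825, 'joint_pos': array([ 0.539,  0.595,  1.557, -0.553,  1.585,  0.904]), 'qd': array([ 0.25 ,  0.472, -0.225, -0.332,  0.464,  0.322]), 'ee_pos': array([0.546, 0.096, 0.177]), 'orientation': array([-0.472,  1.554, -0.772]), 'wrist_force': array([-0.065, -0.598,  0.758]), 'wrist_torque': array([ 0.341, -0.093, -0.019]), 'width': 0.03834324132437824}
```

```bash
python3 - <<'E'
from vfit import *
from rodfit import *
m=pickle.load(open('pics/v_wrist.pkl','rb'))[1]
overlay('v','wrist',(0,0,0,0),(265,85),(110,210),2.85)
im=cv2.imread('pics/v_wrist.png')[85:175,270:370]; cv2.imwrite('pics/v_z.png',cv2.resize(im,None,fx=6,fy=6,interpolation=3))
E
python3 - <<'E'
import sys; sys.path.insert(0,'.')
from go import *
T=frame(-n,bx); go(vt+e*.075-n*g+.02*n,T)
E
```

```text
dr [0.003, -0.0, 0.001] off [104.5, -1.1, 1.0] rows 2.0
```

The probe lies home in the V: the wrist crop shows its domed tip touching the stop plate at (300,180), and the overlay agrees in the scene too. I now descend on the shaft between the supports.

Call:
servo_tool(
  dr=[
    [0,0,0],
    [0,0,0],
    [0,0,0],
    [0,0,0],
    [0,0,0],
  ],
  offset=[
    [50,0,1],
    [90,-1,1],
    [115,-1,1],
    [123,-1,1],
    [123,-1,1],
  ],
  grip=[0.45,0.45,0.45,0.45,0.45],
)

```text
time_s: 17.6
ee_pos: [0.5302, 0.0077, 0.093]
orientation: [-0.464, 1.554, -0.77]
wrist_force: [0.3, 0.2, -0.1]
width: 0.0384
```

```bash
python3 snap.py w wrist scene; python3 - <<'E'
import sys; sys.path.insert(0,'.')
from go import *
T=frame(-n,bx); go(vt+e*.075-n*g,T)
m=pickle.load(open('pics/w_wrist.pkl','rb'))[1]
for l in (0,.075,.14,.19): print(l,proj(m,vt+e*l)[0].round(1))
im=cv2.imread('pics/w_scene.png')[150:230,340:430]; cv2.imwrite('pics/w_zs.png',cv2.resize(im,None,fx=7,fy=7,interpolation=3))
E
```

```text
{'time_s': 17.6, 'joint_pos': array([ 0.432,  0.631,  1.725, -0.621,  1.364,  0.951]), 'qd': array([ 0.02 ,  0.   , -0.019,  0.001,  0.007,  0.   ]), 'ee_pos': array([0.53 , 0.008, 0.093]), 'orientation': array([-0.464,  1.554, -0.77 ]), 'wrist_force': array([ 0.281,  0.183, -0.076]), 'wrist_torque': array([ 0.344, -0.057,  0.039]), 'width': 0.03837678944192633}
dr [-0.002, 0.002, -0.002] off [3.6, 1.7, -1.5] rows 1.0
0 [315.9 115.5]
0.075 [316.6 239.2]
0.14 [317.1 322.2]
0.19 [317.4 375.1]
```

```bash
python3 - <<'E'
import sys; sys.path.insert(0,'.')
from go import *
s,m=pickle.load(open('pics/w_scene.pkl','rb')); T=R.from_rotvec(s['orientation']).as_matrix()
im=cv2.imread('pics/w_scene.png')[150:230,340:430]; k=8; im=cv2.resize(im,None,fx=k,fy=k,interpolation=3)
Q=lambda p:tuple(np.round((proj(m,p)[0]-[340,150]+.5)*k-.5).astype(int).tolist())
for x in (0,-.0187,-.037):
    for z in (-.019,.019):
        for y in (-.011,.011): cv2.circle(im,Q(s['ee_pos']+T@[x,y,z]),2,(0,0,255) if x==0 else ((0,255,0) if x>-.02 else (255,0,0)),-1)
cv2.line(im,Q(vt),Q(vt+e*.19),(0,255,255),1); cv2.circle(im,Q(vt+e*.075),3,(255,0,255),1)
cv2.imwrite('pics/w_o.png',im)
m=pickle.load(open('pics/w_wrist.pkl','rb'))[1]
im=cv2.imread('pics/w_wrist.png')[200:360,220:420]; k=4; im=cv2.resize(im,None,fx=k,fy=k,interpolation=3)
Q=lambda p:tuple(np.round((proj(m,p)[0]-[220,200]+.5)*k-.5).astype(int).tolist())
for x in (0,-.0187,-.037):
    for z in (-.019,.019):
        for y in (-.011,.011): cv2.circle(im,Q(s['ee_pos']+T@[x,y,z]),2,(0,0,255) if x==0 else ((0,255,0) if x>-.02 else (255,0,0)),-1)
cv2.imwrite('pics/w_ow.png',im)
E
python3 - <<'E'
import sys; sys.path.insert(0,'.')
from go import *
s,S=pickle.load(open('pics/w_scene.pkl','rb')); T=R.from_rotvec(s['orientation']).as_matrix(); W=pickle.load(open('pics/w_wrist.pkl','rb'))[1]
for a,b in (((363.75,248.75),(386,197.25)),((275.5,248.75),(380.25,186))):
    p,r=tri([(W,np.array(a)),(S,np.array(b))]); print((T.T@(p-s['ee_pos'])*1e3).round(1),np.round(r,1))
# wrist only for a range of y
for y in (.011,0,-.011):
    o,v=ray(W,(363.75,248.75)); o=T.T@(o-s['ee_pos']); v=T.T@v; t=(y-o[1])/v[1]; print(y,(o+t*v)*1e3)
for y in (.011,0,-.011):
    o,v=ray(W,(220+600/4,200+345/4)); o=T.T@(o-s['ee_pos']); v=T.T@v; t=(y-o[1])/v[1]; print('back',y,(o+t*v)*1e3)
import cell; print(cell.tcp_to_grasp)
E
```

```text
[-38.2   4.5  21.3] [8.  1.5]
[-35.1   3.6 -27.1] [5.7 1.1]
0.011 [-44.74120177  11.          23.64115177]
0 [-24.30775056   0.          27.19886281]
-0.011 [ -3.87429935 -11.          30.75657384]
back 0.011 [-77.42151205  11.          21.45966662]
back 0 [-61.95185116   0.          24.68603334]
back -0.011 [-46.48219026 -11.          27.91240007]
-0.0187
```

```bash
python3 - <<'E'
import sys; sys.path.insert(0,'.')
from go import *
S=pickle.load(open('pics/w_scene.pkl','rb'))[1]; D=pickle.load(open('pics/a_side.pkl','rb'))[1]
D0=load()[-1]
def ov(img,m,s,w,off,size,k,out):
    T=R.from_rotvec(s['orientation']).as_matrix()
    im=cv2.imread(img)[off[1]:off[1]+size[1],off[0]:off[0]+size[0]]; im=cv2.resize(im,None,fx=k,fy=k,interpolation=3)
    Q=lambda p:tuple(np.round((proj(m,p)[0]-off+.5)*k-.5).astype(int).tolist())
    for x in (0,-.02,-.04,-.06):
        for z in (-w/2,w/2):
            cv2.line(im,Q(s['ee_pos']+T@[x,-.011,z]),Q(s['ee_pos']+T@[x,.011,z]),(0,0,255) if x==0 else (0,255,0),1)
    cv2.imwrite(out,im)
ov('pics/scene0.png',S,D0,.0853,(70,60),(90,90),6,'pics/o_s0.png')
u=pickle.load(open('pics/c_scene.pkl','rb'))[0]; ov('pics/c_scene.png',S,u,.043,(190,90),(80,90),6,'pics/o_c.png')
u=pickle.load(open('pics/a_side.pkl','rb'))[0]; ov('pics/a_side.png',D,u,.043,(280,60),(80,90),6,'pics/o_as.png')
E
```

```text
(no output)
```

Overlaying the reported TCP on the scene and side pictures shows the real fingertips about 35–40 mm behind it along the tool's x. That explains the shallow head grip earlier. In this grasp I correct for it by going about 38 mm deeper, in steps.

Call:
servo_tool(
  dr=[
    [0,0,0],
    [0,0,0],
    [0,0,0],
    [0,0,0],
  ],
  offset=[
    [10,1,-1],
    [20,2,-1.5],
    [28,2,-1.5],
    [28,2,-1.5],
  ],
  grip=[0.45,0.45,0.45,0.45],
)

```text
time_s: 18.2
ee_pos: [0.524, -0.0103, 0.0703]
orientation: [-0.468, 1.556, -0.771]
wrist_force: [-0.4, 0.5, -0.0]
width: 0.0381
```

```bash
python3 snap.py x wrist scene; python3 - <<'E'
import cv2
im=cv2.imread('pics/x_scene.png')[150:230,340:430]; cv2.imwrite('pics/x_zs.png',cv2.resize(im,None,fx=7,fy=7,interpolation=3))
E
```

```text
{'time_s': 18.2, 'joint_pos': array([ 0.41 ,  0.652,  1.759, -0.642,  1.314,  0.97 ]), 'qd': array([ 0.008, -0.008, -0.014,  0.003,  0.008, -0.002]), 'ee_pos': array([ 0.524, -0.01 ,  0.07 ]), 'orientation': array([-0.468,  1.556, -0.771]), 'wrist_force': array([-0.391,  0.507, -0.046]), 'wrist_torque': array([ 0.332, -0.053,  0.005]), 'width': 0.038079209360429064}
```

Call:
servo_tool(
  dr=[
    [0,0,0],
    [0,0,0],
    [0,0,0],
    [0,0,0],
    [0,0,0],
    [0,0,0],
    [0,0,0],
  ],
  offset=[
    [5,0,0],
    [9,0,0],
    [9,0,0],
    [9,0,0],
    [9,0,0],
    [9,0,0],
    [9,0,0],
  ],
  grip=[0.45,0.45,0.45,0.05,0.05,0.05,0.05],
  newtons=60,
)

```text
time_s: 19.18
ee_pos: [0.5235, -0.0159, 0.0646]
orientation: [-0.467, 1.554, -0.77]
wrist_force: [1.5, 0.7, -0.5]
width: 0.0163
```

```bash
python3 snap.py y wrist scene; python3 - <<'E'
import cv2
im=cv2.imread('pics/y_scene.png')[150:230,340:430]; cv2.imwrite('pics/y_zs.png',cv2.resize(im,None,fx=7,fy=7,interpolation=3))
E
```

```text
{'time_s': 19.175, 'joint_pos': array([ 0.403,  0.657,  1.767, -0.649,  1.299,  0.975]), 'qd': array([ 0.   , -0.001,  0.001,  0.001,  0.001,  0.001]), 'ee_pos': array([ 0.523, -0.016,  0.065]), 'orientation': array([-0.467,  1.554, -0.77 ]), 'wrist_force': array([ 1.537,  0.684, -0.482]), 'wrist_torque': array([ 0.282, -0.096,  0.038]), 'width': 0.016317029166023247}
```

Call:
servo_tool(
  dr=[
    [0,0,0],
    [0,0,0],
    [0,0,0],
    [0,0,0],
    [0,0,0],
    [0,0,0],
  ],
  offset=[
    [-10,0,0],
    [-30,0,0],
    [-60,0,0],
    [-95,0,0],
    [-120,0,0],
    [-120,0,0],
  ],
  grip=[0.05,0.05,0.05,0.05,0.05,0.05],
)

```text
time_s: 20.02
ee_pos: [0.5416, 0.0694, 0.1509]
orientation: [-0.465, 1.552, -0.767]
wrist_force: [-0.1, -0.4, -1.6]
width: 0.0161
```

```bash
python3 snap.py z wrist scene side
```

```text
{'time_s': 20.025, 'joint_pos': array([ 0.508,  0.598,  1.615, -0.569,  1.511,  0.919]), 'qd': array([-0.026,  0.022,  0.054, -0.009, -0.031,  0.008]), 'ee_pos': array([0.542, 0.069, 0.151]), 'orientation': array([-0.465,  1.552, -0.767]), 'wrist_force': array([-0.125, -0.352, -1.646]), 'wrist_torque': array([ 0.542, -0.091,  0.016]), 'width': 0.016081309057192784}
```

The probe is held by its shaft and did not slip; its tip stays at (318,130) in the wrist view. Next I fit the case from the earlier wrist view g, view b and the scene camera.

```bash
python3 - <<'E'
import cv2
im=cv2.imread('pics/g_wrist.png')[75:215,220:420]; cv2.imwrite('pics/g_case.png',cv2.resize(im,None,fx=4,fy=4,interpolation=3))
im=cv2.imread('pics/b_scene.png')[145:250,410:530]; cv2.imwrite('pics/sc_case.png',cv2.resize(im,None,fx=6,fy=5.7,interpolation=3))
E
cat > fitc.py <<'E'
from h import *; import pickle
L=lambda n:pickle.load(open(f'pics/{n}.pkl','rb'))[1]
G,B,S=L('g_wrist'),L('b_wrist'),L('b_scene')
px=lambda c,off,k: np.array(off)+(np.array(c)+.5)/k-.5
g4=lambda c:px(c,(220,75),4); b4=lambda c:px(c,(60,0),4)
Z=.058
# (cam,uv,(x kind, y, z)); x kind: ('c',val) case x ; ('p',val) pocket x from x0
O=[(G,g4((15,430)),('c',-.15),-.11,.062),(G,g4((768,478)),('c',.15),-.11,.062),(B,b4((503,553)),('c',-.15),-.11,.062),(B,b4((8,302)),('c',-.15),.11,.062),
(S,np.array([417.8,162]),('c',-.15),-.11,.062),(S,np.array([446.4,234.3]),('c',.15),-.11,.062),
(G,g4((165,285)),('p',0),-.032,Z),(G,g4((157,337)),('p',0),-.058,Z),(G,g4((640,304)),('p',.204),-.027,Z),(G,g4((640,377)),('p',.204),-.063,Z),
(G,g4((290,246)),('p',.052),-.005,Z),(G,g4((428,257)),('p',.112),-.005,Z),(G,g4((273,399)),('p',.052),-.085,Z),(G,g4((420,408)),('p',.112),-.085,Z)]
def P(v,xk,y,z):
    x=xk[1]+(v[3] if xk[0]=='p' else 0); c,s=np.cos(v[2]),np.sin(v[2]); return np.array([v[0]+c*x-s*y,v[1]+s*x+c*y,z])
f=lambda v:np.concatenate([proj(cm,P(v,xk,y,z))[0]-uv for cm,uv,xk,y,z in O])
r=least_squares(f,[.595,.3,-.27,-.1],loss='soft_l1'); v=r.x
if __name__=='__main__':
    print(v.round(4)); print(f(v).reshape(-1,2).round(1).tolist())
    # heights: fit z of insert too
    f2=lambda w:np.concatenate([proj(cm,P(w,xk,y,z+w[4]))[0]-uv for cm,uv,xk,y,z in O]); r2=least_squares(f2,[*v,0],loss='soft_l1'); print('free z',r2.x.round(4))
    for n,x,z in (('slot_tip',.007,.045),('slot_shaft',.082,.045),('slot_head',.172,.045)): print(n,P(v,('p',x),-.045,z).round(4))
E
python3 fitc.py
```

```text
[ 0.5937  0.2996 -0.2736 -0.1025]
[[-0.2, 0.7], [1.1, 0.5], [0.1, 1.8], [-1.8, -0.2], [-1.1, -0.4], [1.0, 0.6], [0.0, 0.4], [-0.5, -0.0], [0.3, 0.2], [0.8, -0.2], [0.6, -0.6], [0.2, -1.5], [-0.6, 0.1], [-0.7, 0.1]]
free z [ 0.5936  0.3017 -0.273  -0.1021 -0.0034]
slot_tip [0.4896 0.282  0.045 ]
slot_shaft [0.5618 0.2618 0.045 ]
slot_head [0.6485 0.2375 0.045 ]
```

```bash
cat > casep.py <<'E'
from go import *
from fitc import v as cv_, P as CP
from scipy.spatial.transform import Slerp
sy_=pickle.load(open('pics/y_wrist.pkl','rb'))[0]
Ty=R.from_rotvec(sy_['orientation']).as_matrix(); rt=Ty.T@(vt+e*.075-sy_['ee_pos']); rd=Ty.T@e
cyaw=cv_[2]; cx=np.array([np.cos(cyaw),np.sin(cyaw),0]); cyv=np.array([-np.sin(cyaw),np.cos(cyaw),0]); up=np.array([0,0,1.])
shaft=CP(cv_,('p',.082),-.045,.045)
# tool frame such that rd->cx, and component of -toolx perpendicular -> up
a=np.array([-1.,0,0]); a=a-rd*(a@rd); a/=np.linalg.norm(a); M=np.c_[rd,a,np.cross(rd,a)]; Nn=np.c_[cx,up,np.cross(cx,up)]; Tc=Nn@M.T
def cpose(dz=0,dx=0,dy=0):
    p=shaft+up*dz+cx*dx+cyv*dy; return p-Tc@rt,Tc
def simrod(p0,T0,p1,T1,n=9,q=None):
    sl=Slerp([0,1],R.from_matrix(np.stack([T0,T1])))
    for t in np.linspace(0,1,n):
        T=sl(t).as_matrix(); p=p0+(p1-p0)*t; c=p+T@rt; d_=T@rd
        z=ik(p,T,k,s4,q0=q,n=8 if q is None else 0); q=z[0] if z else None
        print(round(t,2),'tip',(c-.075*d_).round(3),'head',(c+.115*d_).round(3),'q',None if q is None else q.round(2))
E
python3 - <<'E'
from casep import *
from cell import observe
print('rod in tool',(rt*1e3).round(1),rd.round(3))
s=observe(); T0=R.from_rotvec(s['orientation']).as_matrix()
p1,T1=cpose(.12); print(p1,T1.round(2))
simrod(s['ee_pos'],T0,p1,T1,q=s['joint_pos'])
go(p1,T1)
print([x for x in ik(cpose(0)[0],Tc,k,s4,n=10)])
E
```

```text
rod in tool [-53.3  -0.5   0.6] [ 0.    -1.     0.001]
[0.56114825 0.26130233 0.11172035] [[ 0.   -0.96  0.27]
 [-0.    0.27  0.96]
 [-1.   -0.    0.  ]]
0.0 tip [0.558 0.155 0.134] head [0.532 0.024 0.268] q [ 0.51  0.6   1.62 -0.57  1.51  0.92]
0.12 tip [0.545 0.182 0.137] head [0.549 0.037 0.259] q [ 0.54  0.55  1.66 -0.55  1.42  0.76]
0.25 tip [0.531 0.206 0.141] head [0.569 0.054 0.248] q [ 0.55  0.51  1.7  -0.53  1.33  0.59]
0.38 tip [0.518 0.226 0.146] head [0.589 0.074 0.236] q [ 0.55  0.47  1.73 -0.49  1.24  0.4 ]
0.5 tip [0.507 0.242 0.151] head [0.608 0.098 0.223] q [ 0.55  0.43  1.75 -0.43  1.15  0.19]
0.62 tip [0.498 0.256 0.155] head [0.627 0.126 0.208] q [ 0.53  0.41  1.76 -0.35  1.08 -0.05]
0.75 tip [0.492 0.266 0.16 ] head [0.645 0.158 0.194] q [ 0.5   0.4   1.76 -0.25  1.02 -0.31]
0.88 tip [0.489 0.275 0.163] head [0.66  0.193 0.179] q [ 0.47  0.41  1.75 -0.13  0.99 -0.58]
1.0 tip [0.49  0.282 0.165] head [0.673 0.231 0.165] q [ 0.44  0.43  1.72 -0.    0.99 -0.86]
dr [-1.414, -0.587, 0.63] off [-111.6, 164.0, -18.0] rows 9.0
[array([ 4.35816424e-01,  5.87989539e-01,  1.78035164e+00, -4.44200756e-05,
        7.73215334e-01, -8.60651943e-01])]
```

Call:
servo_tool(
  dr=[
    [-0.14,-0.06,0.06],
    [-0.28,-0.12,0.13],
    [-0.42,-0.18,0.19],
    [-0.57,-0.235,0.25],
    [-0.71,-0.29,0.315],
    [-0.85,-0.35,0.38],
    [-0.99,-0.41,0.44],
    [-1.13,-0.47,0.5],
    [-1.27,-0.53,0.57],
    [-1.414,-0.587,0.63],
    [-1.414,-0.587,0.63],
    [-1.414,-0.587,0.63],
  ],
  offset=[
    [-11,16,-2],
    [-22,33,-4],
    [-33,49,-5],
    [-45,66,-7],
    [-56,82,-9],
    [-67,98,-11],
    [-78,115,-13],
    [-89,131,-14],
    [-100,148,-16],
    [-112,164,-18],
    [-112,164,-18],
    [-112,164,-18],
  ],
  grip=[0.05,0.05,0.05,0.05,0.05,0.05,0.05,0.05,0.05,0.05,0.05,0.05],
)

```text
time_s: 21.68
ee_pos: [0.5611, 0.2607, 0.1118]
orientation: [-1.004, 1.329, 1.0]
wrist_force: [-0.3, -0.4, -1.2]
width: 0.0161
```

```bash
python3 snap.py ca wrist scene side; python3 - <<'E'
from casep import *
p1,T1=cpose(.12); go(p1,T1)
E
```

```text
{'time_s': 21.675, 'joint_pos': array([ 0.434,  0.43 ,  1.719, -0.003,  0.994, -0.856]), 'qd': array([ 0.009, -0.003, -0.003,  0.004,  0.   , -0.017]), 'ee_pos': array([0.561, 0.261, 0.112]), 'orientation': array([-1.004,  1.329,  1.   ]), 'wrist_force': array([-0.347, -0.43 , -1.211]), 'wrist_torque': array([ 0.012,  0.036, -0.011]), 'width': 0.01610904138506384}
dr [-0.002, -0.001, 0.002] off [0.6, 0.1, -0.4] rows 1.0
```

```bash
cat > covl.py <<'E'
import sys
from casep import *
def covl(nm,cam,off,size,k,rodpts=None):
    s,m=pickle.load(open(f'pics/{nm}_{cam}.pkl','rb')); T=R.from_rotvec(s['orientation']).as_matrix()
    im=cv2.imread(f'pics/{nm}_{cam}.png')[off[1]:off[1]+size[1],off[0]:off[0]+size[0]]; im=cv2.resize(im,None,fx=k,fy=k,interpolation=3)
    Q=lambda p:tuple(np.round((proj(m,p)[0]-off+.5)*k-.5).astype(int).tolist())
    for pts in ([(0,-.058),(0,-.032),(.145,-.032),(.145,-.027),(.204,-.027),(.204,-.063),(.145,-.063),(.145,-.058)],[(.052,-.005),(.112,-.005),(.112,-.085),(.052,-.085)]):
        cv2.polylines(im,[np.array([Q(CP(cv_,('p',a),b,.058)) for a,b in pts])],True,(0,0,255),1)
    cv2.polylines(im,[np.array([Q(CP(cv_,('c',a),b,.062)) for a,b in ((-.15,-.11),(-.15,.11),(.15,.11),(.15,-.11))])],True,(255,255,0),1)
    c=s['ee_pos']+T@rt; d_=T@rd; w=np.cross(d_,T[:,0])
    for l,r in ((0,.009),(.14,.009),(.14,.013),(.19,.013)):
        o=c+(l-.075)*d_; cv2.polylines(im,[np.array([Q(o+r*(np.cos(t)*w+np.sin(t)*T[:,0])) for t in np.linspace(0,2*np.pi,30)])],True,(0,255,0),1)
    cv2.imwrite(f'pics/covl_{nm}_{cam}.png',im)
nm=sys.argv[1]
covl(nm,'wrist',(220,20),(330,250),2.4); covl(nm,'scene',(410,130),(120,115),5.2)
E
python3 covl.py ca
```

Call:
servo_tool(
  dr=[
    [0,0,0],
    [0,0,0],
    [0,0,0],
    [0,0,0],
    [0,0,0],
  ],
  offset=[
    [40,0,1],
    [75,0,1],
    [95,0,1],
    [95,0,1],
    [95,0,1],
  ],
  grip=[0.05,0.05,0.05,0.05,0.05],
)

```text
time_s: 22.45
ee_pos: [0.5632, 0.2634, 0.0187]
orientation: [-1.005, 1.324, 1.003]
wrist_force: [0.2, -0.4, -1.0]
width: 0.016
```

```bash
python3 snap.py cb wrist scene; python3 covl.py cb; python3 - <<'E'
from casep import *
go(*cpose(0,0,.0015))
E
```

```text
{'time_s': 22.45, 'joint_pos': array([ 4.350e-01,  5.520e-01,  1.767e+00, -1.000e-03,  8.190e-01,
       -8.600e-01]), 'qd': array([-0.001, -0.01 , -0.002,  0.002, -0.004, -0.001]), 'ee_pos': array([0.563, 0.263, 0.019]), 'orientation': array([-1.005,  1.324,  1.003]), 'wrist_force': array([ 0.152, -0.37 , -1.018]), 'wrist_torque': array([ 0.03 ,  0.031, -0.011]), 'width': 0.01598217768744752}
dr [-0.0, 0.002, 0.003] off [27.3, 1.6, -1.3] rows 1.0
```

Call:
servo_tool(
  dr=[
    [0,0,0],
    [0,0,0],
    [0,0,0],
    [0,0,0],
  ],
  offset=[
    [10,1.5,-0.5],
    [18,1.5,-0.5],
    [22,1.5,-0.5],
    [22,1.5,-0.5],
  ],
  grip=[0.05,0.05,0.05,0.05],
)

```text
time_s: 23.05
ee_pos: [0.5604, 0.2627, -0.0051]
orientation: [-1.005, 1.326, 1.004]
wrist_force: [-0.0, -0.0, -1.1]
width: 0.0162
```

```bash
python3 snap.py cc wrist scene; python3 covl.py cc; python3 - <<'E'
from casep import *
go(*cpose(0,0,.001))
E
```

```text
{'time_s': 23.05, 'joint_pos': array([ 4.360e-01,  5.840e-01,  1.779e+00, -1.000e-03,  7.780e-01,
       -8.600e-01]), 'qd': array([ 0.001, -0.008, -0.006, -0.001,  0.003, -0.001]), 'ee_pos': array([ 0.56 ,  0.263, -0.005]), 'orientation': array([-1.005,  1.326,  1.004]), 'wrist_force': array([-0.   , -0.041, -1.085]), 'wrist_torque': array([0.038, 0.065, 0.02 ]), 'width': 0.016187293684051873}
dr [-0.0, 0.001, 0.001] off [3.8, -0.7, -0.5] rows 1.0
```

Call:
servo_tool(
  dr=[
    [0,0,0],
    [0,0,0],
    [0,0,0],
  ],
  offset=[
    [1.5,-0.5,0],
    [3,-0.5,0],
    [3,-0.5,0],
  ],
  grip=[0.05,0.05,0.05],
)

```text
time_s: 23.52
ee_pos: [0.5611, 0.2627, -0.0076]
orientation: [-1.005, 1.325, 1.004]
wrist_force: [0.2, 0.3, -1.0]
width: 0.0159
```

Call:
servo_tool(
  dr=[
    [0,0,0],
    [0,0,0],
    [0,0,0],
  ],
  offset=[
    [1,0,0],
    [2,0,0],
    [2,0,0],
  ],
  grip=[0.05,0.05,0.05],
)

```text
time_s: 23.9
ee_pos: [0.5612, 0.2628, -0.0095]
orientation: [-1.005, 1.325, 1.004]
wrist_force: [-0.9, 0.1, 0.0]
width: 0.0162
```

```bash
python3 snap.py cd wrist scene side; python3 covl.py cd
```

```text
{'time_s': 23.9, 'joint_pos': array([ 4.360e-01,  5.910e-01,  1.779e+00, -1.000e-03,  7.690e-01,
       -8.600e-01]), 'qd': array([-0.   , -0.003,  0.001,  0.001,  0.001, -0.001]), 'ee_pos': array([ 0.561,  0.263, -0.009]), 'orientation': array([-1.005,  1.325,  1.004]), 'wrist_force': array([-0.87 ,  0.099,  0.041]), 'wrist_torque': array([0.027, 0.014, 0.047]), 'width': 0.016197678284613576}
```

Call:
servo_tool(
  dr=[
    [0,0,0],
    [0,0,0],
    [0,0,0],
    [0,0,0],
    [0,0,0],
    [0,0,0],
  ],
  offset=[
    [0.5,0,0],
    [0.5,0,0],
    [0.5,0,0],
    [0.5,0,0],
    [0.5,0,0],
    [0.5,0,0],
  ],
  grip=[0.05,0.22,0.3,0.36,0.38,0.38],
)

```text
time_s: 24.8
ee_pos: [0.5613, 0.2628, -0.01]
orientation: [-1.005, 1.325, 1.004]
wrist_force: [0.3, 0.1, 0.3]
width: 0.0329
```

```bash
python3 snap.py ce wrist scene
```

```text
{'time_s': 24.8, 'joint_pos': array([ 4.36e-01,  5.92e-01,  1.78e+00, -1.00e-03,  7.68e-01, -8.60e-01]), 'qd': array([ 0.001,  0.001,  0.001, -0.002,  0.001, -0.001]), 'ee_pos': array([ 0.561,  0.263, -0.01 ]), 'orientation': array([-1.005,  1.325,  1.004]), 'wrist_force': array([0.272, 0.102, 0.332]), 'wrist_torque': array([-0.016, -0.015,  0.015]), 'width': 0.032914034381573434}
```

The probe is released and lies in the pocket, with its tip at (319,130) inside the channel. I retreat straight up.

Call:
servo_tool(
  dr=[
    [0,0,0],
    [0,0,0],
    [0,0,0],
    [0,0,0],
    [0,0,0],
    [0,0,0],
    [0,0,0],
    [0,0,0],
  ],
  offset=[
    [-8,0,0],
    [-25,0,0],
    [-50,0,0],
    [-90,0,0],
    [-140,0,0],
    [-190,0,0],
    [-210,0,0],
    [-210,0,0],
  ],
  grip=[0.38,0.38,0.38,0.38,0.38,0.38,0.38,0.38],
)

```text
time_s: 25.9
ee_pos: [0.5621, 0.2633, 0.2031]
orientation: [-1.005, 1.32, 1.002]
wrist_force: [-0.4, 0.7, -0.9]
width: 0.0322
```

```bash
python3 snap.py cf wrist scene side; python3 - <<'E'
import cv2
im=cv2.imread('pics/cf_scene.png')[130:245,410:530]; cv2.imwrite('pics/cf_zs.png',cv2.resize(im,None,fx=5.2,fy=5.2,interpolation=3))
im=cv2.imread('pics/cf_side.png')[80:190,225:335]; cv2.imwrite('pics/cf_zd.png',cv2.resize(im,None,fx=5.4,fy=5.4,interpolation=3))
E
```

```text
{'time_s': 25.9, 'joint_pos': array([ 4.360e-01,  3.340e-01,  1.639e+00, -1.000e-03,  1.161e+00,
       -8.600e-01]), 'qd': array([-0.001,  0.04 ,  0.045,  0.   , -0.026,  0.   ]), 'ee_pos': array([0.562, 0.263, 0.203]), 'orientation': array([-1.005,  1.32 ,  1.002]), 'wrist_force': array([-0.406,  0.674, -0.867]), 'wrist_torque': array([ 0.01 , -0.013, -0.   ]), 'width': 0.03218364377175714}
```

```bash
ls; cat h.py casep.py covl.py | head -120; ls pics | tail -20
```

```text
casep.py
covl.py
fit1.py
fit2.py
fit3.py
fit4.py
fitc.py
go.py
h.py
kin.py
ov.py
pics
plan.py
rodfit.py
snap.py
vf2.py
vfit.py
vv.py
import numpy as np, cv2
from scipy.spatial.transform import Rotation as R
from scipy.optimize import least_squares
def proj(cm,P):
    P=np.atleast_2d(P); Rm=R.from_rotvec(cm['rvec']).as_matrix()
    c=P@Rm.T+cm['tvec']; s=c[:,:2]/c[:,2:]; r2=(s**2).sum(1,keepdims=True)
    s=s*(1+cm['k1']*r2); K=cm['camera_matrix']
    return s*[K[0,0],K[1,1]]+[K[0,2],K[1,2]]
def ray(cm,uv):
    K=cm['camera_matrix']; d=(np.array(uv,float)-[K[0,2],K[1,2]])/[K[0,0],K[1,1]]
    s=d.copy()
    for _ in range(20): s=d/(1+cm['k1']*(s**2).sum())
    Rm=R.from_rotvec(cm['rvec']).as_matrix()
    o=-Rm.T@cm['tvec']; v=Rm.T@np.r_[s,1]; return o,v/np.linalg.norm(v)
def onz(cm,uv,z):
    o,v=ray(cm,uv); return o+v*(z-o[2])/v[2]
def tri(obs):
    A=np.zeros((3,3));b=np.zeros(3)
    for cm,uv in obs:
        o,v=ray(cm,uv);M=np.eye(3)-np.outer(v,v);A+=M;b+=M@o
    p=np.linalg.solve(A,b)
    return p,[np.linalg.norm(proj(cm,p)[0]-uv) for cm,uv in obs]
from go import *
from fitc impor
[... 1765 characters left out ...]
.15,-.11),(-.15,.11),(.15,.11),(.15,-.11))])],True,(255,255,0),1)
    c=s['ee_pos']+T@rt; d_=T@rd; w=np.cross(d_,T[:,0])
    for l,r in ((0,.009),(.14,.009),(.14,.013),(.19,.013)):
        o=c+(l-.075)*d_; cv2.polylines(im,[np.array([Q(o+r*(np.cos(t)*w+np.sin(t)*T[:,0])) for t in np.linspace(0,2*np.pi,30)])],True,(0,255,0),1)
    cv2.imwrite(f'pics/covl_{nm}_{cam}.png',im)
nm=sys.argv[1]
covl(nm,'wrist',(220,20),(330,250),2.4); covl(nm,'scene',(410,130),(120,115),5.2)
w_wrist.pkl
w_wrist.png
w_zs.png
wrist0.png
x_scene.pkl
x_scene.png
x_wrist.pkl
x_wrist.png
x_zs.png
y_scene.pkl
y_scene.png
y_wrist.pkl
y_wrist.png
y_zs.png
z_scene.pkl
z_scene.png
z_side.pkl
z_side.png
z_wrist.pkl
z_wrist.png
```

```bash
cat > fin.py <<'E'
from casep import *
tiles=[]
for cam in ('wrist','scene','side'):
    s,m=pickle.load(open(f'pics/cf_{cam}.pkl','rb')); im=cv2.imread(f'pics/cf_{cam}.png')
    q=np.vstack([proj(m,shaft-.075*cx),proj(m,shaft+.115*cx)]); c=q.mean(0); L=max(60,np.abs(q[0]-q[1]).max()*.75)
    x0,y0=np.maximum(np.round(c-L).astype(int),0); x1,y1=np.minimum(np.round(c+L).astype(int),[640,400]); k=390/(x1-x0) if (x1-x0)>=(y1-y0) else 390/(y1-y0)
    def mk(ov):
        t=cv2.resize(im[y0:y1,x0:x1],None,fx=k,fy=k,interpolation=3)
        if ov:
            Q=lambda p:np.round((proj(m,p)[0]-[x0,y0]+.5)*k-.5).astype(int)
            for l,r in ((0,.009),(.14,.009),(.14,.013),(.19,.013)):
                cv2.polylines(t,[np.array([Q(shaft+(l-.075)*cx+r*(np.cos(a)*cyv+np.sin(a)*up)) for a in np.linspace(0,6.28,30)])],True,(0,255,0),1)
        o=np.zeros((300,400,3),np.uint8); f=min(300/t.shape[0],1); t=cv2.resize(t,None,fx=f,fy=f); t=t[:300,:400]; o[:t.shape[0],:t.shape[1]]=t; return o
    tiles.append((mk(0),mk(1)))
    print(cam,q.round())
cv2.imwrite('pics/fin_a.png',np.vstack([np.hstack(t) for t in tiles[:2]])); cv2.imwrite('pics/fin_b.png',np.hstack(tiles[2]))
E
python3 fin.py
```

```text
wrist [[318. 111.]
 [318. 260.]]
scene [[440. 175.]
 [461. 221.]]
side [[257. 163.]
 [307. 157.]]
```

View pics/fin_a.png

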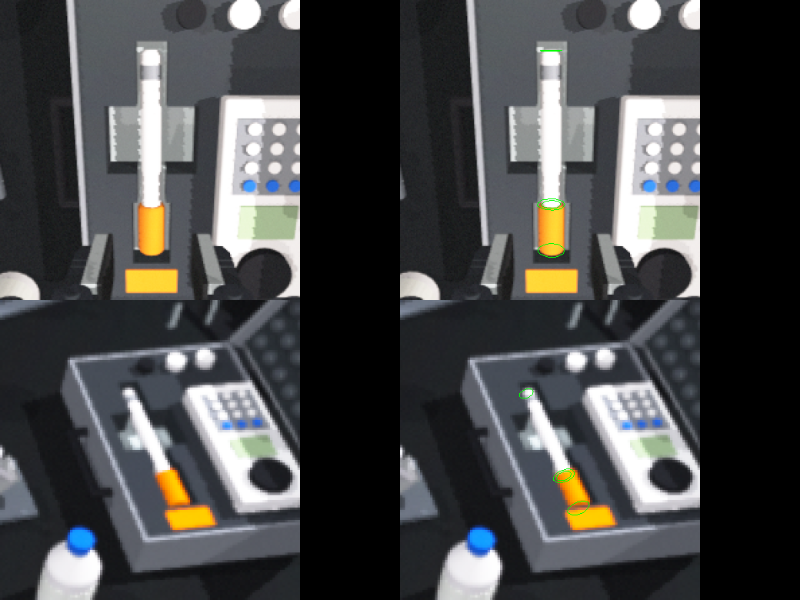

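View pics/fin_b.png

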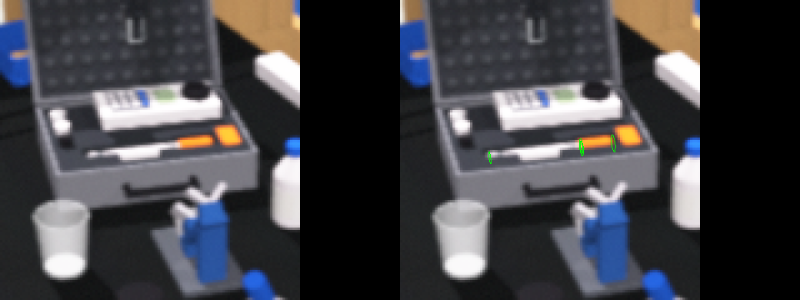

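The overlays of the home pose agree with the pictures. In the wrist view the tip (318,115) and head (318,245) lie inside the pocket outline with gaps all round. In the side view the head sits within about 1 px (4 mm) of the flush position, while a head caught on the rim would show about 6 px too high. I'm handing the job in.

```bash
python3 - <<'E'
from cell import observe, close_job
s=observe(); print(s['time_s'],s['ee_pos'],s['wrist_force'],s['width'])
print(close_job())
E
```

```text
26.05 [0.56015927 0.26235665 0.19913047] [-0.60163072 -0.87546985 -0.14544465] 0.03267785708496563
the job is handed in; nothing more can be done
None
```

The orange probe is packed: it lies in its pocket with the head at the orange mark, released, and I handed the job in at 26.05 s.

I drew it from the middle well by its head and rested it in the V-block farthest to the robot's right. A close wrist view showed the tip on the stop. I released it fully there, took it again by the middle of the shaft and laid it in the case until the wrist no longer carried its weight. Then I let go and withdrew straight up.

**Last checks:**
- **Wrist view:** the probe lies inside the pocket outline with clearance at both ends and both sides.
- **Side view:** the head is low, within about 1 px (4 mm) of the expected flush position.
- **Surroundings:** the blue and green probes, the purple look-alikes and the loose things looked undisturbed.
- **Gripper:** it was touching nothing, open about 33 mm, with wrist force about 1 N.

**What disagreed:**
- **Tool point:** the reported TCP lies about 35 mm ahead of where the fingertips appear in all three cameras. This made the first head grip shallow, and the rod sagged a few degrees in it and pivoted on the V supports while being lowered. I checked the seating by image and took the second grip 38 mm deeper.
- **Scene overlay:** the expected rod was drawn about 1 px (4 mm) off the picture. I put this down to calibration and case-fit error. I did not measure the final rod height beyond about 3 mm.

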